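# Nest the channel offcuts in the cradle and set the valve to float

## Robot

A 7-joint arm with a two-finger parallel gripper is mounted at the origin on a cart in front of the work surface, level with it; the furniture and walls round the work are solid. World frame = base frame: x ahead of the robot, y to its left, z up, the work surface at z = 0. Lengths are in m, angles in degrees, forces in N, time in s.
With the tool pointing down it reaches from about 0.425 to 0.95 m from the base axis. Payload 16.7 kg.
Tool frame: the origin (TCP) lies on the front face of the gripper's body, between the roots of the fingers; the fingertips stand 97 mm ahead of it and the grasp point (between the pads) lies 78 mm ahead of it; x points along the fingers, y is the direction in which the jaws open and shut, and the axes are right-handed (so a half turn about x gives the same grasp; the last joint's range is limited). The gripper opens to 94 mm and grips with 3 to 60 N. Pads are 16 mm wide; open, the fingers measure 119 mm over their backs; the gripper's body (75 mm by 177 mm) begins 78 mm behind the grasp point.
Start: joints at [65.403, 24.414, 4.234, 92.017, -1.954, 63.644, -3.845], TCP at [0.186, -0.649, 0.303] pointing down, gripper open.
Joint ranges: [-163.25, 163.25], [-28.42, 122.38], [-70.27, 78.77], [12.13, 141.07], [-58.53, 238.53], [9.26, 117.41], [-156.51, 156.51]. Speed limits (degrees/s): [108.29, 108.29, 136.94, 136.94, 172.46, 172.46, 172.46].

## Interface

Orientations are given as a 3x3 rotation matrix whose columns are the frame's x, y, z axes.
In Python, from workcell import get_state, camera, camera_params, sign_off gives the robot as it stands. The module is installed in compiled form; this text tells all that it offers.
- The arm moves only by the shell command python3 -m pendant 'ROWS' [FORCE]. ROWS is JSON, one flat list of numbers, 7 for each row, row after row: the turn, a rotation vector about the tool's x, y, z in rad, then the shift along the tool's x, y, z in m, then the opening, from 0 (shut) to 1 (fully open). In form: [rx, ry, rz, dx, dy, dz, grip, rx, ry, rz, dx, dy, dz, grip, ...]. A call has exactly 5 rows; each row is the pose to reach, as a shift and turn from the pose measured when the call began, along the tool's axes at that moment; what a row does not reach only later rows make up. A row lasts 1/12 s, in which the tool goes at most 41.7 mm and 7.16 degrees, less where a joint would pass 70% of its speed; a pose out of reach is approached as far as the arm can. A call with a gripper value outside its range is refused whole. The fingers move at their own pace and stop on an object; FORCE is the grip in N (left out, the last holds). Time passes only in rows, so rows that repeat a pose let the fingers close, or fill a call up. It gives the time, the measured TCP pose, the force and the opening at its end, in the units of the state.
- get_state(): the state, without advancing time (a new reading comes with each control period).
- camera(name): name is "scene" or "top"; returns the picture (420x560x3 uint8, red, green, blue); there is no depth.
- camera_params(name): a dict with "fx", "fy", "cx", "cy" (pixels), "rvec" (rotation vector, rad) and "tvec" (3), from world to camera coordinates, as OpenCV has them. Camera axes: x right, y down, z forward; pixel columns grow to the right and rows downward; lengths in m; the calibration is good to about 2 mm. A picture is of the moment at which its call begins. camera_params takes no time and is no camera call.
- sign_off(): hands the job in, once; it reports no verdict.
The state is a dict: "time": time; "joint_pos": joint angles; "joint_vel": joint speeds; "joint_efforts": joint torques, N m; "tcp_pos": TCP position; "eef_rot": TCP orientation; "wrist_force": force on the tool from outside, world axes, zero at the start; "ft_torque": the same for the moment, N m; "grip_width": opening from 0.0 (shut) to 1.0 (fully open).
Only numpy, scipy, OpenCV 4.12 (cv2) and the standard library are available. Lean on these libraries where they do the work, as an engineer would, in place of code of your own. Each camera call takes 0.05 s, during which the arm holds its last target. There are 200 camera calls.

## Task

Bundle the aluminium channel offcuts in the three-lane cradle on top of the hydraulic lift: lay the two channels that lie open side up on the table in the two empty lanes (leave the one in the middle lane there), then lift each channel that hangs on the hanger up and off its arm and set it open side down astride two neighbouring channels, one over each gap, pushed fully home so that the flanges interlock, ends roughly lined up with those below. When the whole bundle is nested, push the lift valve's lever away past its stiff detent into the float notch; do not knock the oil can over.

Things in the scene. Friction and masses are not known exactly. Their poses are not given: they have to be found in the camera images.
- cradle: fixed lift: a steel column under a deck, 222 mm (its x) by 90 mm (its y); origin on the table under its centre, z up. Plywood floor 160 mm up. Three lanes side by side along its x, 75 mm apart, 56 wide, 78 long, parted and edged by ribs 10 mm high, 19 mm wide between lanes. Channels lie along the cradle's y; seated neighbours have about 25 mm between them for fingers
- lane0 (a point): floor centre of the lane nearest the robot, 160 mm above the table: a seated open-up channel has its origin here. Axes as the cradle's
- lane1 (a point): floor centre of the middle lane (holds up_mid)
- lane2 (a point): floor centre of the lane farthest from the robot
- gap0 (a point): midway between lane0 and lane1, 164 mm above the table: a fully home open-down channel has its origin here (flange tips on the webs below, its web on the flange tops below, 200 mm above the table). It has about 4.5 mm play to either side when the channels below are centred. Axes as the cradle's
- gap1 (a point): the same midway between lane1 and lane2
- up_mid: channel offcut of the same plain aluminium U section: 70 mm long (its x), 50 mm wide over the flanges (its y), 40 mm high, walls 4 mm, about 150 g (varies by a third); open side up, already lying in the middle lane. Origin at the centre of its underside, z up
- up_a: channel offcut of the same plain aluminium U section: 70 mm long (its x), 50 mm wide over the flanges (its y), 40 mm high, walls 4 mm, about 150 g (varies by a third); open side up on the table at the start. Origin at the centre of its underside (outside of the web), z up
- up_b: channel offcut of the same plain aluminium U section: 70 mm long (its x), 50 mm wide over the flanges (its y), 40 mm high, walls 4 mm, about 150 g (varies by a third); open side up on the table at the start. Origin at the centre of its underside (outside of the web), z up
- down_a: channel offcut of the same plain aluminium U section: 70 mm long (its x), 50 mm wide over the flanges (its y), 40 mm high, walls 4 mm, about 150 g (varies by a third); open side down, hanging astride one of the hanger's arms at the start, or absent. Origin at the centre of its open side, level with the flange tips, z up: top of the web at z 40 mm, underside of the web at 36 mm
- down_b: channel offcut of the same plain aluminium U section: 70 mm long (its x), 50 mm wide over the flanges (its y), 40 mm high, walls 4 mm, about 150 g (varies by a third); open side down, hanging astride one of the hanger's arms at the start, or absent (one or both of down_a and down_b are there). Origin as down_a
- hanger: fixed grey steel stand on the white tray's floor (30 mm above the table); origin under its 60 x 170 mm base, z up. Two level flat arms, 22 mm wide, 6 mm thick, 100 mm apart, reach to its -x (to the robot), tops 185 mm above the origin; each ends in an upturned tip 14 mm above the arm; the post behind rises no higher than the arm. A hanging channel's x lies along the arm
- arm0 (a point): top of the right-hand arm where the middle of a hanging channel rests
- arm1 (a point): top of the left-hand arm where the middle of a hanging channel rests
- valve: fixed grey hydraulic valve block, 70 x 50 x 36 mm with two dark cheeks to 49 mm; origin under its centre, z up; the lever pivots 44 mm above the origin and swings towards its +x (away from the robot)
- valve_lever (a joint): lever angle in rad: 0 in the working notch (leaning 0.28 towards the robot), grows as the top is pushed to the block's +x; soft at first, then a stiff detent, hardest near 0.16 (about 9 N at the knob), over at 0.28, then it snaps on into the float notch, a stop at 0.56. It stays in either notch by itself
- lever_knob (a point): centre of the black ball knob, 30 mm across, on top of the lever, 110 mm from the pivot (about 150 mm above the table)
- oil_can: red oil can, 70 mm across, 150 mm high with its spout, standing beyond the cradle to its left; origin at the centre of its underside. Fixed things stand all round: bottles 80 to 90 mm high beside the two channels on the table, bottles 200 mm high left of the cradle, a grey box 215 mm high by the valve, a clear bin 280 mm high right of the cradle; a tall tool chest and a tall black post behind

How it is judged:
By the outcome, as a careful person would: the job done as asked, in the order asked, and still so for the second after the job is handed in, with the robot touching nothing.
Of down_a, down_b only 1 to 2 are there at a start; the rules pass over those that are not, and their reading is None.
At some moment in a run one of up_a, up_b may be knocked a few centimetres aside while the robot is not near it.
It also fails if it takes over 200 s, if anything falls off the work surface, if the arm or the gripper's body presses on something with over 40 N, if the wrist force passes 120 N, or if a joint passes its speed limit or range.

## Working session

There is one attempt and no reset: what is moved stays moved. The work goes in short steps, Python scripts to look and compute and a shell command to move; the robot and the scene stay as the last step left them, time stands still between calls to the robot, and variables do not carry over. Pictures are saved under pics/ and viewed, on a budget of 14 in all, crops included, one or two more only if the job needs it, and the job is handed in when it is done.

```bash
mkdir -p pics
cat > h.py <<'E'
import numpy as np, cv2
from workcell import get_state, camera, camera_params, sign_off
def P(n):
    c=camera_params(n); R=cv2.Rodrigues(np.array(c["rvec"],float))[0]; t=np.array(c["tvec"],float).ravel()
    return c,R,t
def ray(n,u,v,z):
    c,R,t=P(n); d=R.T@np.array([(u-c["cx"])/c["fx"],(v-c["cy"])/c["fy"],1]); o=-R.T@t
    return o+d*(z-o[2])/d[2]
def proj(n,p):
    c,R,t=P(n); q=R@np.array(p,float)+t
    return np.array([q[0]/q[2]*c["fx"]+c["cx"],q[1]/q[2]*c["fy"]+c["cy"]])
E
python3 - <<'E'
from h import *
for n in("scene","top"):
    im=camera(n); cv2.imwrite(f"pics/{n}0.png",cv2.resize(im[:,:,::-1],(800,600),interpolation=cv2.INTER_CUBIC))
    c,R,t=P(n); print(n,c["fx"],c["fy"],c["cx"],c["cy"],-R.T@t); print(R.round(3))
s=get_state(); print(s)
E
```

```text
scene 390.38555097529564 390.38555097529564 282.615560830402 214.67112570785932 [ 0.72929955 -0.72428468  0.93755884]
[[ 0.971  0.238  0.01 ]
 [ 0.18  -0.704 -0.687]
 [-0.156  0.669 -0.727]]
top 396.9598186689445 396.9598186689445 271.15080687033503 207.74267771031336 [0.30563625 0.0270477  1.24677324]
[[-0.071 -0.997  0.005]
 [-0.975  0.069 -0.21 ]
 [ 0.209 -0.02  -0.978]]
{'time': 0.1, 'joint_pos': array([65.40197028, 24.44474693,  4.23083623, 92.04716847, -1.95577911,
       63.64415682, -3.84415687]), 'joint_vel': array([ 0.00444291,  0.03252867, -0.04686275, -0.0771994 ,  0.04537417,
       -0.04629601,  0.00111446]), 'joint_efforts': array([ 8.94972298e-03, -9.37461662e+01,  3.67771626e+00, -4.55041265e+01,
       -4.85349982e-02,  1.67722651e-02,  3.14848000e-05]), 'tcp_pos': array([ 0.18633953, -0.6484792 ,  0.30207145]), 'eef_rot': array([[-3.46947820e-04,  2.76150589e-01, -9.61114318e-01],
       [ 1.06139186e-03, -9.61113733e-01, -2.76150804e-01],
       [-9.99999377e-01, -1.11592883e-03,  4.03523272e-05]]), 'wrist_force': array([-1.11227603,  0.05436502, -0.2628873 ]), 'ft_torque': array([0.03344937, 0.05642912, 0.01543742]), 'grip_width': 0.9986555704006113}
```

View pics/scene0.png

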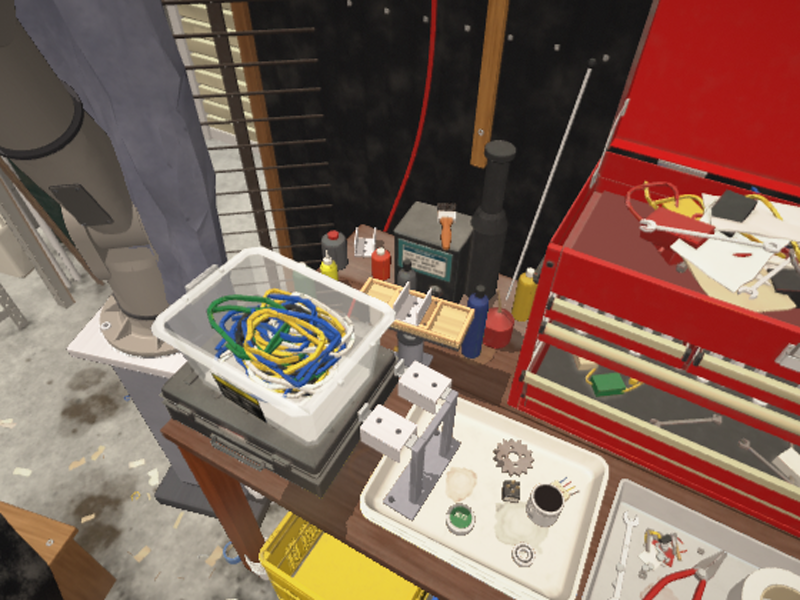

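View pics/top0.png

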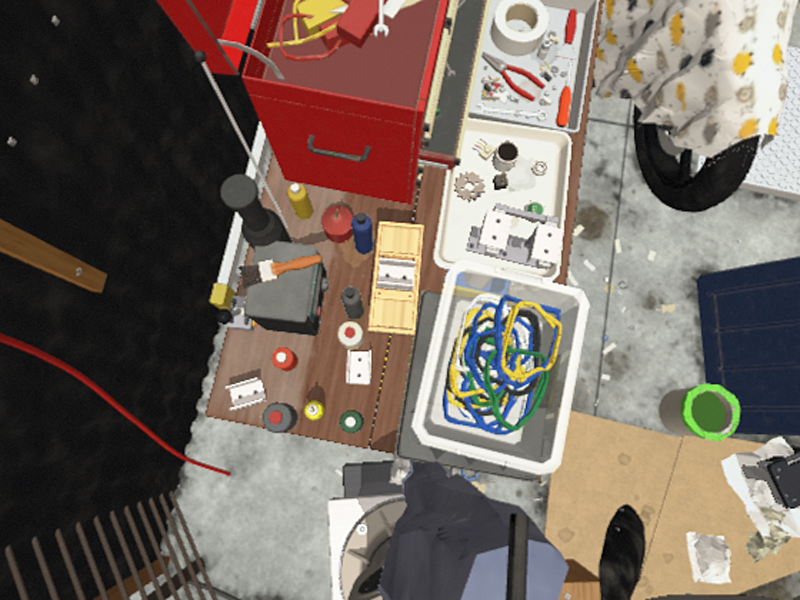

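```bash
cat >> h.py <<'E'
def crop(n,x0,y0,w,h,s,f):
    im=camera(n)[y0:y0+h,x0:x0+w,::-1]; cv2.imwrite("pics/"+f,cv2.resize(im,None,fx=s,fy=s,interpolation=cv2.INTER_CUBIC))
E
python3 - <<'E'
from h import *
crop("top",140,190,160,120,5,"c1.png"); crop("top",240,120,160,115,5,"c2.png"); crop("scene",220,150,160,120,5,"c3.png")
E
```

```text
(no output)
```

View pics/c1.png

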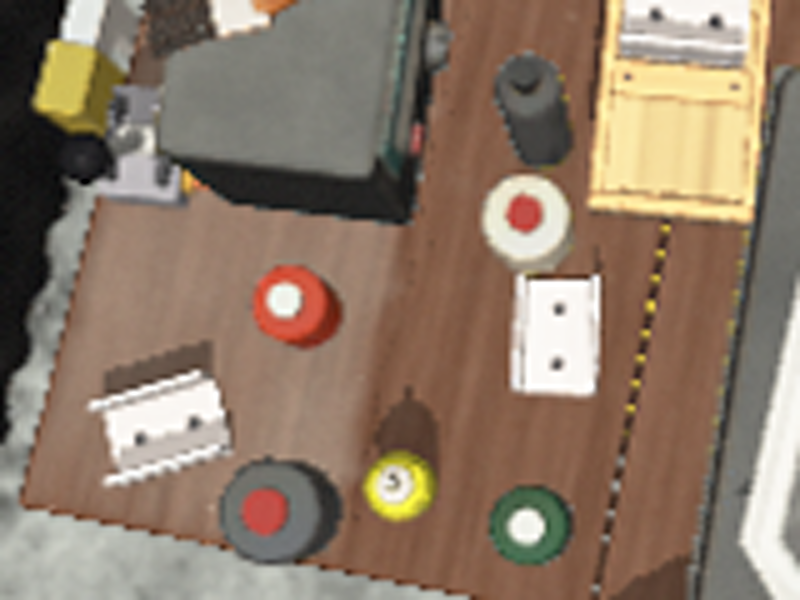

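View pics/c2.png

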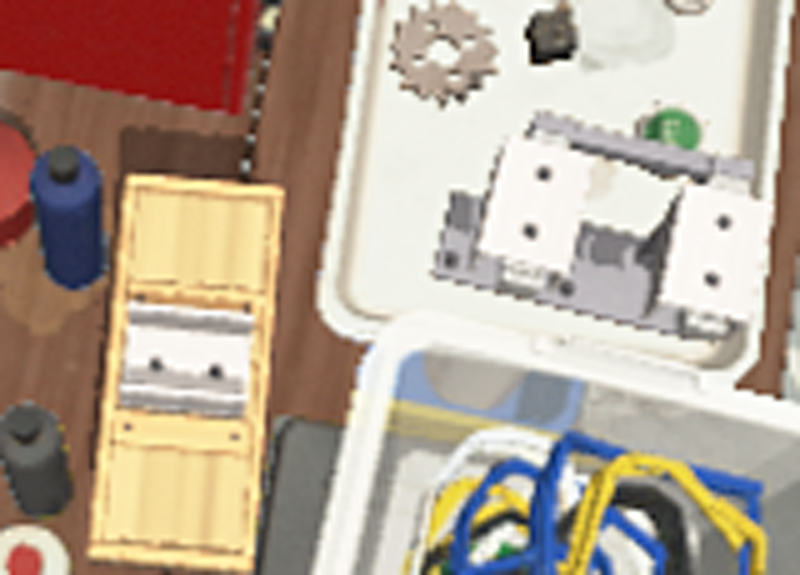

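View pics/c3.png

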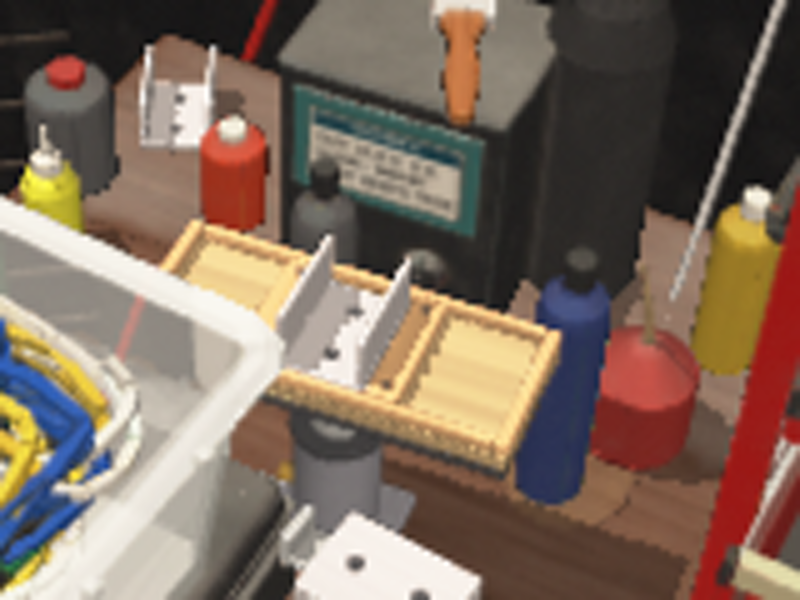

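```bash
cat > m1.py <<'E'
from h import *
from scipy.optimize import least_squares
def fit(n,px,L,W,z,off,s):
    px=np.array(px,float)/s+np.array(off); w=np.array([ray(n,u,v,z)[:2] for u,v in px]); c=w.mean(0)
    # order: any consistent loop; L first edge 0->1
    loc=np.array([[-L/2,W/2],[L/2,W/2],[L/2,-W/2],[-L/2,-W/2]])
    f=lambda p:(np.array([[np.cos(p[2]),-np.sin(p[2])],[np.sin(p[2]),np.cos(p[2])]])@loc.T).T+p[:2]-w
    best=min((least_squares(lambda p:f(p).ravel(),[*c,a]) for a in np.arange(0,6.3,.8)),key=lambda r:r.cost)
    p=best.x; print(p[:2].round(4),"yaw",np.degrees((p[2]+np.pi)%(2*np.pi)-np.pi).round(1),"res mm",(best.fun*1e3).round(1)); 
    print("   sides",[round(1e3*np.linalg.norm(w[i]-w[(i+1)%4])) for i in range(4)]); return p
o1=(139.9,189.9);o2=(239.9,119.9)
# order: -x+y, +x+y, +x-y, -x-y
print("cradle");fit("top",[(88,557),(125,175),(283,187),(255,572)],.222,.09,.17,o2,5)
print("near up (len first)");fit("top",[(510,390),(516,275),(601,277),(597,396)],.07,.05,.04,o1,5)
print("far up");fit("top",[(90,407),(210,375),(231,448),(106,484)],.07,.05,.04,o1,5)
print("hangL");fit("top",[(480,250),(510,135),(590,157),(567,272)],.07,.05,.219,o2,5)
print("hangR");fit("top",[(658,302),(688,183),(777,202),(748,322)],.07,.05,.219,o2,5)
print("upmid");fit("top",[(122,403),(130,308),(254,318),(243,415)],.05,.07,.2,o2,5)
print("knob",ray("top",139.9+85/5,189.9+155/5,.15), "far bottles")
for nm,u,v,z in[("white",527,213,.085),("red",285,300,.085),("yel",393,483,.085),("gry",265,510,.085),("grn",527,525,.085),("greytall",527,85,.2),("box corner",392,155,.215),("box c2",165,140,.215)]: print(nm,ray("top",139.9+u/5,189.9+v/5,z).round(3))
print("blue",ray("top",239.9+63/5,119.9+160/5,.2).round(3))
E
python3 m1.py
```

```text
cradle
[ 0.5749 -0.0158] yaw -9.0 res mm [-0.5 -0.9  0.4 -0.3 -0.2  0.3  0.2  0.8]
   sides [221, 90, 222, 92]
near up (len first)
[0.4166 0.0735] yaw -6.2 res mm [-0.6 -1.  -0.1 -1.1 -0.6  0.8  1.3  1.3]
   sides [69, 52, 72, 53]
far up
[0.3774 0.3139] yaw -78.1 res mm [ 1.7 -1.8  2.1  1.9 -2.6  3.1 -1.2 -3.1]
   sides [74, 46, 76, 47]
hangL
[ 0.6419 -0.2101] yaw -19.0 res mm [-0.6  1.4  1.2  2.   0.7 -3.  -1.3 -0.3]
   sides [68, 45, 67, 48]
hangR
[ 0.6076 -0.3049] yaw -19.4 res mm [ 1.  -0.7  1.2  0.8 -1.2  0.7 -1.1 -0.9]
   sides [70, 49, 71, 49]
upmid
[ 0.5719 -0.0145] yaw -9.5 res mm [ 2.2  1.6 -1.5  1.4 -2.6 -0.4  1.9 -2.6]
   sides [54, 68, 55, 66]
knob [0.52504887 0.32640225 0.15      ] far bottles
white [0.485 0.085 0.085]
red [0.444 0.229 0.085]
yel [0.334 0.17  0.085]
gry [0.324 0.244 0.085]
grn [0.305 0.095 0.085]
greytall [0.537 0.075 0.2  ]
box corner [0.501 0.147 0.215]
box c2 [0.517 0.266 0.215]
blue [0.692 0.046 0.2  ]
```

```bash
cat > plan.py <<'E'
# usage: plan.py x y z(grasp point) yaw [x y z yaw ...] : prints chained row values in tool axes
import sys
from h import *
from scipy.spatial.transform import Rotation as Ro
s=get_state(); p=np.array(s["tcp_pos"]); R=np.array(s["eef_rot"])
a=np.degrees(np.arctan2(R[1,1],R[0,1])); g=p+R[:,0]*.078
print("grasp now",g.round(4),"yaw",a.round(1),"F",np.round(s["wrist_force"],1),"w",round(s["grip_width"]*94,1),"t",s["time"],"j7",s["joint_pos"][6].round(0))
v=list(map(float,sys.argv[1:]))
for i in range(0,len(v),4):
    x,y,z,b=v[i:i+4]; b=np.radians(b); T=np.array([[0,np.cos(b),np.sin(b)],[0,np.sin(b),-np.cos(b)],[-1,0,0]])
    q=np.array([x,y,z+.078]); print(v[i:i+4],"rot",Ro.from_matrix(R.T@T).as_rotvec().round(3),"shift",(R.T@(q-p)).round(4),"|d|",np.linalg.norm(q-p).round(3)); p,R=q,T
E
python3 - <<'E'
from h import *
c=np.array([.5749,-.0158]);a=np.radians(-9);X=np.array([np.cos(a),np.sin(a)]);Y=np.array([-X[1],X[0]])
for i,j in((-1,1),(1,1),(1,-1)):
    p=c+X*i*.111+Y*j*.045; print(i,j,((proj("scene",[*p,.17])-[219.9,149.9])*5).round(0))
for k,(u,v) in {"binL near":(415,435),"bin far L":(450,262),"binfarR":(588,290)}.items(): print(k,ray("top",u*.7,v*.7,.28).round(3))
print("chest corner",ray("top",410*.7,200*.7,.3).round(3),"post",ray("top",240*.7,190*.7,.4).round(3))
for k,(u,v) in {"L":(410,380),"R":(395,430)}.items(): print(ray("scene",u*.7,v*.7,.219).round(3))
for n in([.6419,-.2101],[.6076,-.3049]): print("hang in scene800", (proj("scene",[*n,.219])/.7).round(0))
E
python3 plan.py .186 -.649 .36 -74 .42 -.45 .36 -47 .55 -.2 .36 -10 .53 .05 .36 40 .4246 .0727 .20 84
```

```text
-1 1 [184. 216.]
1 1 [555. 329.]
1 -1 [501. 446.]
binL near [ 0.275 -0.022  0.28 ]
bin far L [ 0.567 -0.108  0.28 ]
binfarR [ 0.5   -0.344  0.28 ]
chest corner [ 0.68  -0.045  0.3  ] post [0.676 0.231 0.4  ]
[ 0.622 -0.215  0.219]
[ 0.622 -0.308  0.219]
hang in scene800 [423. 380.]
hang in scene800 [386. 426.]
grasp now [ 0.1863 -0.6486  0.2243] yaw -74.0 F [ 0.9  0.3 -0.6] w 93.6 t 0.25 j7 -4.0
[0.186, -0.649, 0.36, -74.0] rot [0.    0.    0.001] shift [-0.1357  0.0002  0.0004] |d| 0.136
[0.42, -0.45, 0.36, -47.0] rot [-0.471  0.     0.   ] shift [ 0.     -0.1268 -0.2798] |d| 0.307
[0.55, -0.2, 0.36, -10.0] rot [-0.646  0.     0.   ] shift [ 0.     -0.0942 -0.2656] |d| 0.282
[0.53, 0.05, 0.36, 40.0] rot [-0.873  0.     0.   ] shift [ 0.     -0.0631 -0.2427] |d| 0.251
[0.4246, 0.0727, 0.2, 84.0] rot [-0.768  0.     0.   ] shift [ 0.16   -0.0661 -0.0851] |d| 0.193
```

```bash
python3 -m pendant '[0,0,0,-0.03,0,0,1, 0,0,0,-0.07,0,0,1, 0,0,0,-0.11,0,0,1, 0,0,0,-0.136,0,0,1, 0,0,0,-0.136,0,0,1]'
python3 -m pendant '[-0.05,0,0,0,-0.016,-0.035,1, -0.1,0,0,0,-0.032,-0.07,1, -0.15,0,0,0,-0.048,-0.105,1, -0.2,0,0,0,-0.063,-0.14,1, -0.235,0,0,0,-0.063,-0.14,1]'
python3 plan.py .42 -.45 .36 -40 .49 -.32 .36 -10 .54 -.18 .36 20 .55 -.04 .36 45 .50 .05 .34 70 .4246 .0727 .20 84 .4246 .0727 .10 84
```

```text
time: 0.67
tcp_pos: [0.1865, -0.6497, 0.4449]
eef_rot: [[0.003, 0.276, -0.961], [-0.007, -0.961, -0.276], [-1.0, 0.008, -0.001]]
wrist_force: [0.1, -0.7, 1.4]
grip_width: 1.001
time: 1.08
tcp_pos: [0.3105, -0.5454, 0.4447]
eef_rot: [[0.005, 0.502, -0.865], [-0.005, -0.865, -0.502], [-1.0, 0.007, -0.002]]
wrist_force: [0.6, 0.7, -0.3]
grip_width: 0.999
grasp now [ 0.3109 -0.5458  0.3667] yaw -59.9 F [ 0.6  0.7 -0.3] w 93.9 t 1.0833 j7 -6.0
[0.42, -0.45, 0.36, -40.0] rot [-0.347 -0.001 -0.008] shift [ 0.0068 -0.0276 -0.1426] |d| 0.145
[0.49, -0.32, 0.36, -10.0] rot [-0.524  0.     0.   ] shift [ 0.     -0.0299 -0.1446] |d| 0.148
[0.54, -0.18, 0.36, 20.0] rot [-0.524  0.     0.   ] shift [ 0.      0.0249 -0.1466] |d| 0.149
[0.55, -0.04, 0.36, 45.0] rot [-0.436  0.     0.   ] shift [ 0.      0.0573 -0.1281] |d| 0.14
[0.5, 0.05, 0.34, 70.0] rot [-0.436  0.     0.   ] shift [ 0.02    0.0283 -0.099 ] |d| 0.105
[0.4246, 0.0727, 0.2, 84.0] rot [-0.244  0.     0.   ] shift [ 0.14   -0.0045 -0.0786] |d| 0.161
[0.4246, 0.0727, 0.1, 84.0] rot [0. 0. 0.] shift [0.1 0.  0. ] |d| 0.1
```

```bash
python3 -m pendant '[-0.1,0,0,0,-0.007,-0.036,1, -0.2,0,0,0,-0.014,-0.072,1, -0.3,0,0,0.005,-0.021,-0.108,1, -0.347,0,-0.008,0.007,-0.028,-0.143,1, -0.347,0,-0.008,0.007,-0.028,-0.143,1]' | head -1
python3 -m pendant '[-0.12,0,0,0,-0.008,-0.036,1, -0.24,0,0,0,-0.015,-0.072,1, -0.36,0,0,0,-0.022,-0.108,1, -0.48,0,0,0,-0.03,-0.145,1, -0.524,0,0,0,-0.03,-0.145,1]' | head -1
python3 -m pendant '[-0.12,0,0,0,0.006,-0.036,1, -0.24,0,0,0,0.012,-0.072,1, -0.36,0,0,0,0.018,-0.108,1, -0.48,0,0,0,0.025,-0.147,1, -0.524,0,0,0,0.025,-0.147,1]' | head -1
python3 -m pendant '[-0.11,0,0,0,0.015,-0.032,1, -0.22,0,0,0,0.03,-0.064,1, -0.33,0,0,0,0.043,-0.096,1, -0.436,0,0,0,0.057,-0.128,1, -0.436,0,0,0,0.057,-0.128,1]' 
python3 plan.py .50 .05 .34 70 .4246 .0727 .20 84 .4246 .0727 .032 84
```

```text
time: 1.5
time: 1.92
time: 2.33
time: 2.75
tcp_pos: [0.5489, -0.0088, 0.4408]
eef_rot: [[0.005, 0.665, 0.747], [0.01, 0.747, -0.665], [-1.0, 0.011, -0.003]]
wrist_force: [0.1, 1.0, 0.5]
grip_width: 1.0
grasp now [ 0.5493 -0.008   0.3629] yaw 48.3 F [0.1 1.  0.5] w 94.0 t 2.75 j7 38.0
[0.5, 0.05, 0.34, 70.0] rot [-0.378 -0.001 -0.011] shift [ 0.0232  0.0112 -0.0755] |d| 0.08
[0.4246, 0.0727, 0.2, 84.0] rot [-0.244  0.     0.   ] shift [ 0.14   -0.0045 -0.0786] |d| 0.161
[0.4246, 0.0727, 0.032, 84.0] rot [0. 0. 0.] shift [0.168 0.    0.   ] |d| 0.168
```

```bash
python3 -m pendant '[-0.12,0,0,0.006,0.003,-0.02,1, -0.24,0,0,0.012,0.006,-0.04,1, -0.36,0,-0.011,0.02,0.011,-0.07,1, -0.378,0,-0.011,0.023,0.011,-0.0755,1, -0.378,0,-0.011,0.023,0.011,-0.0755,1]' 
python3 -c "
from h import *
crop('top',140,190,160,120,5,'c4.png')"
python3 plan.py .4246 .0727 .20 84 .4246 .0727 .032 84
```

```text
time: 3.17
tcp_pos: [0.4987, 0.051, 0.4179]
eef_rot: [[-0.001, 0.34, 0.94], [-0.0, 0.94, -0.34], [-1.0, -0.001, -0.001]]
wrist_force: [-0.2, -0.2, 0.3]
grip_width: 1.0
grasp now [0.4997 0.0497 0.3403] yaw 69.9 F [-0.1 -0.6  0.6] w 93.9 t 3.2167 j7 54.0
[0.4246, 0.0727, 0.2, 84.0] rot [-0.246 -0.     0.   ] shift [ 0.1403 -0.0041 -0.0784] |d| 0.161
[0.4246, 0.0727, 0.032, 84.0] rot [0. 0. 0.] shift [0.168 0.    0.   ] |d| 0.168
```

View pics/c4.png

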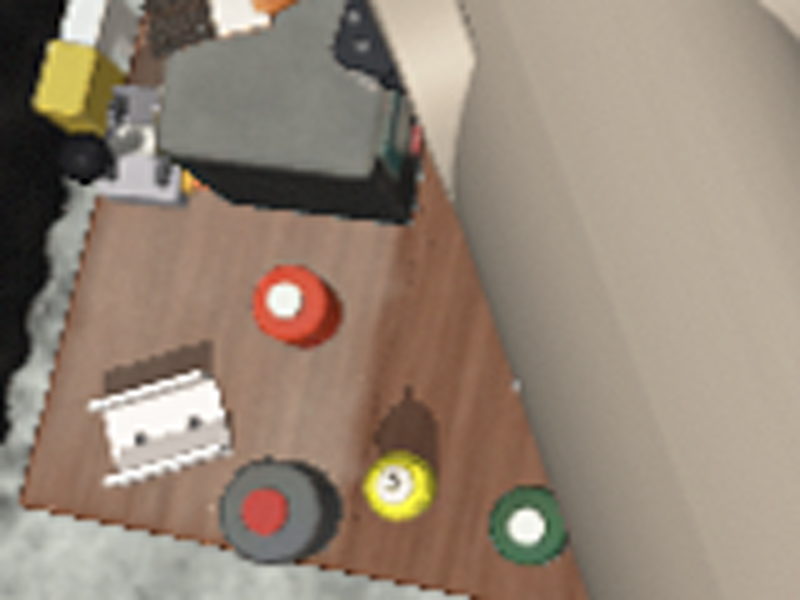

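```bash
python3 -m pendant '[-0.06,0,0,0.035,-0.001,-0.02,1, -0.12,0,0,0.07,-0.002,-0.04,1, -0.18,0,0,0.105,-0.003,-0.06,1, -0.246,0,0,0.14,-0.004,-0.0785,1, -0.246,0,0,0.14,-0.004,-0.0785,0.9]' 
python3 plan.py .4246 .0727 .032 84;python3 -c "
from h import *
crop('top',140,190,160,120,5,'c5.png')"
```

```text
time: 3.63
tcp_pos: [0.4204, 0.0716, 0.2733]
eef_rot: [[-0.008, 0.103, 0.995], [-0.002, 0.995, -0.103], [-1.0, -0.002, -0.008]]
wrist_force: [-0.7, 0.8, -1.3]
grip_width: 0.959
grasp now [0.4198 0.0715 0.1953] yaw 84.1 F [-0.7  0.8 -1.3] w 90.2 t 3.6333 j7 61.0
[0.4246, 0.0727, 0.032, 84.0] rot [ 0.002 -0.008  0.002] shift [0.1632 0.0019 0.0053] |d| 0.163
```

View pics/c5.png

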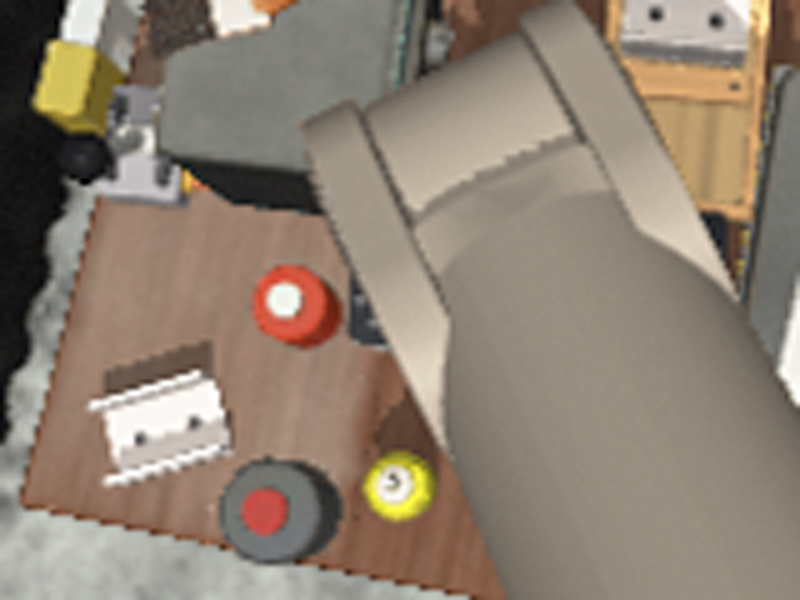

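Near channel is hidden by the arm here (far channel unchanged at (165,425)); descend and feel for it.

```bash
python3 -m pendant '[0,-0.008,0,0.035,0.002,0.005,0.9, 0,-0.008,0,0.07,0.002,0.005,0.9, 0,-0.008,0,0.105,0.002,0.005,0.9, 0,-0.008,0,0.14,0.002,0.005,0.9, 0,-0.008,0,0.163,0.002,0.005,0.9]' 
python3 -m pendant '[0,0,0,0,0,0,0.3,0,0,0,0,0,0,0.3,0,0,0,0,0,0,0.3,0,0,0,0,0,0,0.3,0,0,0,0,0,0,0.3]' 25
python3 plan.py .4246 .0727 .032 84
```

```text
time: 4.1
tcp_pos: [0.4289, 0.0721, 0.1112]
eef_rot: [[0.003, 0.111, 0.994], [-0.002, 0.994, -0.111], [-1.0, -0.001, 0.003]]
wrist_force: [-1.1, -0.6, -0.4]
grip_width: 0.899
time: 4.52
tcp_pos: [0.4301, 0.072, 0.1128]
eef_rot: [[0.006, 0.112, 0.994], [-0.002, 0.994, -0.112], [-1.0, -0.001, 0.006]]
wrist_force: [0.8, 0.6, 0.8]
grip_width: 0.582
grasp now [0.4305 0.0719 0.0348] yaw 83.5 F [0.8 0.6 0.8] w 54.7 t 4.5167 j7 43.0
[0.4246, 0.0727, 0.032, 84.0] rot [-0.008  0.006  0.001] shift [ 0.0028  0.     -0.0055] |d| 0.006
```

```bash
python3 -m pendant '[0,0.006,0,0.003,0,-0.006,0.6,0,0.006,0,0.003,0,-0.006,0.58,0,0.006,0,0.003,0,-0.006,0.3,0,0.006,0,0.003,0,-0.006,0.3,0,0.006,0,0.003,0,-0.006,0.3]' 30
python3 -m pendant '[0,0,0,0,0,0,0.3,0,0,0,0,0,0,0.3,0,0,0,0,0,0,0.3,0,0,0,-0.015,0,0,0.3,0,0,0,-0.04,0,0,0.3]' 30
python3 plan.py .425 .072 .20 84 .46 .04 .30 60 .50 0 .30 25 .5008 -.0041 .30 -9
```

```text
time: 4.93
tcp_pos: [0.4243, 0.0728, 0.1102]
eef_rot: [[0.0, 0.112, 0.994], [-0.001, 0.994, -0.112], [-1.0, -0.001, 0.0]]
wrist_force: [-3.4, -0.3, 12.1]
grip_width: 0.534
time: 5.35
tcp_pos: [0.423, 0.0727, 0.149]
eef_rot: [[-0.004, 0.112, 0.994], [-0.001, 0.994, -0.112], [-1.0, -0.002, -0.004]]
wrist_force: [-0.4, -0.0, -0.8]
grip_width: 0.529
grasp now [0.4227 0.0726 0.071 ] yaw 83.6 F [-0.4 -0.  -0.8] w 49.7 t 5.35 j7 47.0
[0.425, 0.072, 0.2, 84.0] rot [-0.007 -0.004  0.002] shift [-0.129  -0.0007  0.0016] |d| 0.129
[0.46, 0.04, 0.3, 60.0] rot [0.419 0.    0.   ] shift [-0.1    -0.0282  0.0382] |d| 0.111
[0.5, 0.0, 0.3, 25.0] rot [0.611 0.    0.   ] shift [ 0.     -0.0146  0.0546] |d| 0.057
[0.5008, -0.0041, 0.3, -9.0] rot [0.593 0.    0.   ] shift [ 0.     -0.001   0.0041] |d| 0.004
```

```bash
python3 -m pendant '[0,0,0,-0.035,0,0,0.3, 0,0,0,-0.07,0,0,0.3, 0,0,0,-0.105,0,0,0.3, -0.007,-0.004,0,-0.129,0,0.002,0.3, -0.007,-0.004,0,-0.129,0,0.002,0.3]'|head -1
python3 -m pendant '[0,0,0,-0.035,0,0,0.3, 0.12,0,0,-0.07,-0.01,0.01,0.3, 0.24,0,0,-0.1,-0.02,0.02,0.3, 0.36,0,0,-0.1,-0.028,0.038,0.3, 0.419,0,0,-0.1,-0.028,0.038,0.3]'|head -1
python3 -m pendant '[0.12,0,0,0,-0.005,0.015,0.3, 0.24,0,0,0,-0.01,0.03,0.3, 0.36,0,0,0,-0.015,0.045,0.3, 0.48,0,0,0,-0.015,0.055,0.3, 0.6,0,0,0,-0.015,0.055,0.3]'|head -1
python3 plan.py .4996 -.012 .30 -9 .4996 -.012 .22 -9 .4996 -.012 .194 -9
```

```text
time: 5.77
time: 6.18
time: 6.6
grasp now [ 0.5052 -0.0034  0.3048] yaw 24.5 F [-1.3 -0.4 -2. ] w 49.6 t 6.6 j7 13.0
[0.4996, -0.012, 0.3, -9.0] rot [ 0.585  0.003 -0.008] shift [ 0.0047 -0.0081  0.0059] |d| 0.011
[0.4996, -0.012, 0.22, -9.0] rot [0. 0. 0.] shift [0.08 0.   0.  ] |d| 0.08
[0.4996, -0.012, 0.194, -9.0] rot [0. 0. 0.] shift [0.026 0.    0.   ] |d| 0.026
```

```bash
python3 -m pendant '[0.12,0,0,0.005,-0.008,0.006,0.3, 0.24,0,0,0.005,-0.008,0.006,0.3, 0.36,0,-0.008,0.005,-0.008,0.006,0.3, 0.48,0,-0.008,0.005,-0.008,0.006,0.3, 0.585,0,-0.008,0.005,-0.008,0.006,0.3]'|head -1
python3 -m pendant '[0,0,0,0.02,0,0,0.3, 0,0,0,0.04,0,0,0.3, 0,0,0,0.06,0,0,0.3, 0,0,0,0.08,0,0,0.3, 0,0,0,0.08,0,0,0.3]'|head -1
python3 plan.py .4996 -.012 .22 -9 .4996 -.012 .194 -9
python3 -c "
from h import *
crop('scene',230,180,110,80,7,'c6.png')"
```

```text
time: 7.02
time: 7.43
grasp now [ 0.4973 -0.0129  0.2148] yaw -9.3 F [-1.  -0.1 -1.9] w 49.8 t 7.4333 j7 -22.0
[0.4996, -0.012, 0.22, -9.0] rot [-0.006  0.004  0.006] shift [-0.0052  0.0016 -0.001 ] |d| 0.006
[0.4996, -0.012, 0.194, -9.0] rot [0. 0. 0.] shift [0.026 0.    0.   ] |d| 0.026
```

View pics/c6.png

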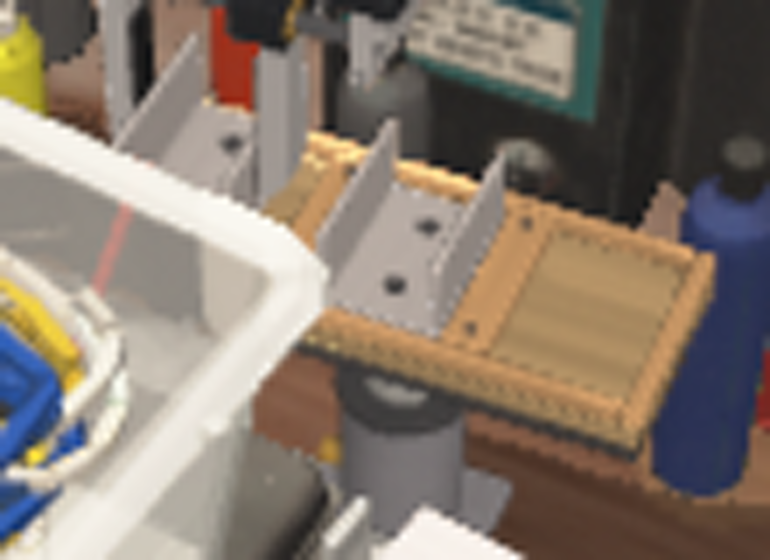

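Run:
```python
from h import *
a=np.radians(-9);X=np.array([np.cos(a),np.sin(a)]);Y=np.array([-X[1],X[0]])
S=lambda u,v,z: ray("scene",229.93+u/7,179.93+v/7,z)[:2]
for (p,z1),(q,z2) in [(((428,226),.164),((233,143),.1866)),(((392,122),.2),((195,38),.2226))]:
    d=S(*q,z2)-S(*p,z1); print("rel cradle",d@X,d@Y,S(*p,z1))
h1,h2=S(428,226,.164),S(396,285,.164); m=(h1+h2)/2; print("mid holes center",m, h2-h1, "pred cradle .5749 -.0158")
c=[(125,175),(88,557)]
# rib holes in top crop c2: (137,297),(230,308)?; lane ribs
for n,pts in (("far rim scene",[(715,255),(640,425)]),): print([S(*p,.17) for p in pts], np.array([.5749,-.0158])+X*.111+Y*.045,np.array([.5749,-.0158])+X*.111-Y*.045)
```

```text
rel cradle -0.07937865476768471 -0.008848519188171112 [0.58323644 0.00272112]
rel cradle -0.07928979330296627 -0.008850140689268511 [0.56401189 0.0198508 ]
mid holes center [ 0.58079081 -0.01409497] [-0.00489126 -0.0336322 ] pred cradle .5749 -.0158
[array([0.69511408, 0.00944396]), array([ 0.68164548, -0.08157545])] [0.69157296 0.01128175] [ 0.67749385 -0.0776102 ]
```

```bash
python3 -m pendant '[-0.006,0.004,0.006,0,0.0026,-0.006,0.3, -0.006,0.004,0.006,0,0.0026,-0.006,0.3, -0.006,0.004,0.006,0.006,0.0026,-0.006,0.3, -0.006,0.004,0.006,0.012,0.0026,-0.006,0.3, -0.006,0.004,0.006,0.018,0.0026,-0.006,0.3]'
python3 plan.py .5008 -.0066 .194 -9
python3 -c "
from h import *
crop('scene',230,180,110,80,7,'c7.png')"
```

```text
time: 7.9
tcp_pos: [0.5021, -0.0072, 0.2766]
eef_rot: [[0.002, 0.988, -0.156], [-0.0, -0.156, -0.988], [-1.0, 0.002, -0.0]]
wrist_force: [0.8, -0.8, -1.3]
grip_width: 0.527
grasp now [ 0.5022 -0.0072  0.1986] yaw -9.0 F [ 0.8 -0.8 -1.3] w 49.5 t 7.9 j7 -24.0
[0.5008, -0.0066, 0.194, -9.0] rot [ 0.    -0.    -0.002] shift [ 0.0046 -0.0014 -0.0004] |d| 0.005
```

View pics/c7.png

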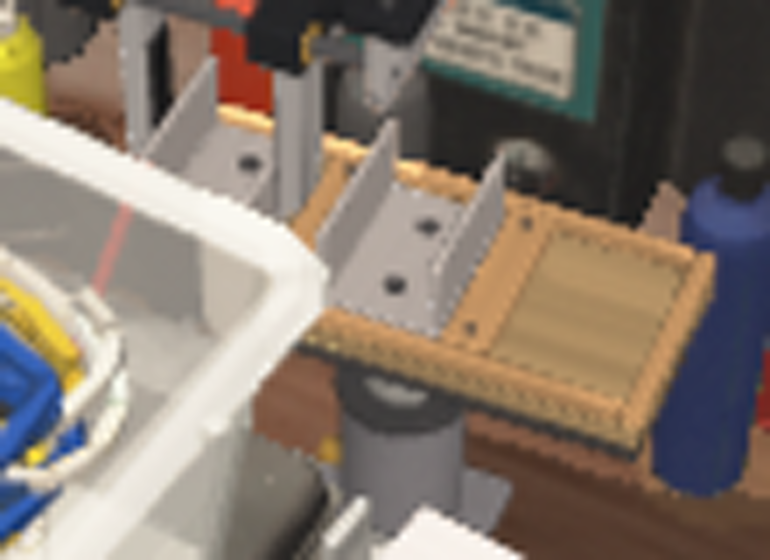

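Run:
```python
from h import *
a=np.radians(-9);X=np.array([np.cos(a),np.sin(a)]);Y=np.array([-X[1],X[0]])
S=lambda u,v,z: ray("scene",229.93+u/7,179.93+v/7,z)[:2]
for (p,z1),(q,z2) in [(((428,226),.164),((250,162),.1704)),(((392,122),.2),((212,61),.2064))]:
    d=S(*q,z2)-S(*p,z1); print("rel cradle",d@X,d@Y)
for q in [(715,255),(525,223),(545,222)]: print(S(*q,.17)@X)
```

```text
rel cradle -0.07595876534250653 -0.0011375385516757344
rel cradle -0.0755886673376078 -0.0024316020662731976
0.6850787121232493
0.6117356276767849
0.6187093056699774
```

Spacing to up_mid −75.8 mm: good. Lower and release, opening only a little.

```bash
python3 -m pendant '[0,0,0,0.002,-0.001,0,0.3, 0,0,0,0.004,-0.001,0,0.3, 0,0,0,0.0055,-0.001,0,0.3, 0,0,0,0.006,-0.001,0,0.3, 0,0,0,0.006,-0.001,0,0.3]'
python3 -m pendant '[0,0,0,0,0,0,0.56, 0,0,0,0,0,0,0.58, 0,0,0,0,0,0,0.6, 0,0,0,0,0,0,0.62, 0,0,0,0,0,0,0.62]'
python3 -m pendant '[0,0,0,-0.02,0,0,0.62, 0,0,0,-0.04,0,0,0.62, 0,0,0,-0.07,0,0,0.62, 0,0,0,-0.1,0,0,0.62, 0,0,0,-0.12,0,0,0.62]'
python3 plan.py .52 .09 .30 0 .50 .20 .30 8 .38 .31 .20 12
```

```text
time: 8.37
tcp_pos: [0.5004, -0.0071, 0.2701]
eef_rot: [[0.0, 0.988, -0.157], [-0.001, -0.157, -0.988], [-1.0, 0.0, 0.0]]
wrist_force: [-9.0, -0.2, 15.8]
grip_width: 0.529
time: 8.78
tcp_pos: [0.5004, -0.0071, 0.2701]
eef_rot: [[0.0, 0.988, -0.157], [-0.0, -0.157, -0.988], [-1.0, 0.0, 0.0]]
wrist_force: [-0.5, -0.2, -0.1]
grip_width: 0.619
time: 9.2
tcp_pos: [0.5007, -0.0068, 0.3927]
eef_rot: [[0.002, 0.988, -0.156], [-0.0, -0.156, -0.988], [-1.0, 0.002, 0.0]]
wrist_force: [0.4, 0.2, -0.6]
grip_width: 0.619
grasp now [ 0.5008 -0.0069  0.3147] yaw -9.0 F [ 0.4  0.2 -0.6] w 58.2 t 9.2 j7 -19.0
[0.52, 0.09, 0.3, 0.0] rot [-0.157  0.    -0.002] shift [ 0.0147  0.0039 -0.0987] |d| 0.1
[0.5, 0.2, 0.3, 8.0] rot [-0.14  0.    0.  ] shift [ 0.   -0.02 -0.11] |d| 0.112
[0.38, 0.31, 0.2, 12.0] rot [-0.07  0.    0.  ] shift [ 0.1    -0.1035 -0.1256] |d| 0.191
```

```bash
python3 -m pendant '[-0.03,0,0,0,0,-0.025,0.9, -0.06,0,0,0.005,0,-0.05,0.9, -0.1,0,0,0.01,0,-0.075,0.9, -0.157,0,0,0.015,0.004,-0.099,0.9, -0.157,0,0,0.015,0.004,-0.099,0.9]' | head -1
python3 - <<'E'
from h import *
im=camera("top"); a=im[240:300,145:225,::-1]; b=im[120:235,235:315,::-1]
A=cv2.resize(a,None,fx=5,fy=5,interpolation=cv2.INTER_CUBIC);B=cv2.resize(b,None,fx=5,fy=5,interpolation=cv2.INTER_CUBIC)
C=np.zeros((575,800,3),np.uint8);C[:300,:400]=A;C[:,400:]=B;cv2.imwrite("pics/c8.png",C)
E
python3 plan.py .38 .31 .20 12
```

```text
time: 9.62
grasp now [0.5202 0.0925 0.2991] yaw 0.2 F [-0.2 -0.6  0.2] w 84.4 t 9.6667 j7 -23.0
[0.38, 0.31, 0.2, 12.0] rot [-0.205 -0.    -0.001] shift [ 0.0991 -0.1393 -0.2181] |d| 0.277
```

View pics/c8.png

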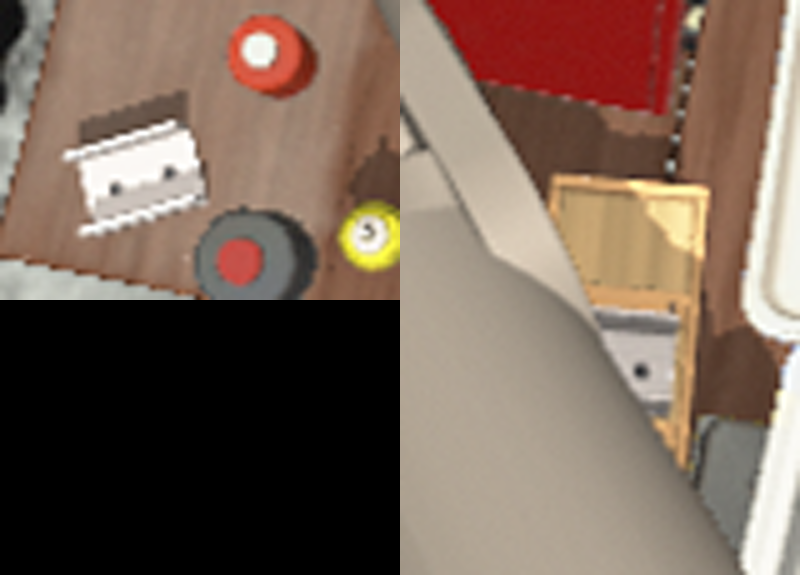

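```bash
python3 plan.py .45 .20 .27 6 .3774 .3139 .20 12 .3774 .3139 .0325 12
```

```text
grasp now [0.5202 0.0925 0.2991] yaw 0.2 F [-0.2 -0.6  0.2] w 84.4 t 9.6667 j7 -23.0
[0.45, 0.2, 0.27, 6.0] rot [-0.101 -0.    -0.001] shift [ 0.0291 -0.0697 -0.1078] |d| 0.132
[0.3774, 0.3139, 0.2, 12.0] rot [-0.105  0.     0.   ] shift [ 0.07   -0.0603 -0.1209] |d| 0.152
[0.3774, 0.3139, 0.0325, 12.0] rot [0. 0. 0.] shift [0.1675 0.     0.    ] |d| 0.168
```

```bash
python3 -m pendant '[-0.03,0,0,0.008,-0.018,-0.027,0.9, -0.06,0,0,0.015,-0.036,-0.054,0.9, -0.1,0,0,0.022,-0.054,-0.081,0.9, -0.101,0,0,0.029,-0.07,-0.108,0.9, -0.101,0,0,0.029,-0.07,-0.108,0.9]' | head -1
python3 -m pendant '[-0.03,0,0,0.017,-0.015,-0.03,0.9, -0.06,0,0,0.034,-0.03,-0.06,0.9, -0.1,0,0,0.052,-0.045,-0.09,0.9, -0.105,0,0,0.07,-0.06,-0.121,0.9, -0.105,0,0,0.07,-0.06,-0.121,0.9]' | head -1
python3 plan.py .3774 .3139 .10 12 .3774 .3139 .0325 12
```

```text
time: 10.08
time: 10.5
grasp now [0.3695 0.321  0.1975] yaw 12.6 F [-1.6 -1.  -0.9] w 84.5 t 10.5 j7 -48.0
[0.3774, 0.3139, 0.1, 12.0] rot [ 0.011 -0.002  0.002] shift [0.0974 0.0062 0.0087] |d| 0.098
[0.3774, 0.3139, 0.0325, 12.0] rot [0. 0. 0.] shift [0.0675 0.     0.    ] |d| 0.067
```

```bash
python3 -m pendant '[0.011,0,0,0.02,0.006,0.0087,0.9, 0.011,0,0,0.045,0.006,0.0087,0.9, 0.011,0,0,0.07,0.006,0.0087,0.9, 0.011,0,0,0.0975,0.006,0.0087,0.9, 0.011,0,0,0.0975,0.006,0.0087,0.9]' | head -1
python3 -m pendant '[0,0,0,0.016,0,0,0.9, 0,0,0,0.034,0,0,0.9, 0,0,0,0.05,0,0,0.9, 0,0,0,0.0655,0,0,0.9, 0,0,0,0.0665,0,0,0.9]'
python3 plan.py .3774 .3139 .0325 12
```

```text
time: 10.92
time: 11.33
tcp_pos: [0.3761, 0.3105, 0.1068]
eef_rot: [[-0.008, 0.979, 0.205], [-0.004, 0.205, -0.979], [-1.0, -0.009, 0.002]]
wrist_force: [-0.6, -0.8, 0.4]
grip_width: 0.895
grasp now [0.3755 0.3101 0.0288] yaw 11.8 F [-0.6 -0.8  0.4] w 84.2 t 11.3333 j7 -62.0
[0.3774, 0.3139, 0.0325, 12.0] rot [-0.003  0.002  0.009] shift [-0.0037  0.0019 -0.0031] |d| 0.005
```

```bash
python3 -m pendant '[0,0,0.009,-0.0037,0.002,-0.003,0.85, 0,0,0.009,-0.0037,0.002,-0.003,0.7, 0,0,0.009,-0.0037,0.002,-0.003,0.3, 0,0,0.009,-0.0037,0.002,-0.003,0.3, 0,0,0.009,-0.0037,0.002,-0.003,0.3]' 30
python3 -m pendant '[0,0,0,0,0,0,0.3,0,0,0,0,0,0,0.3,0,0,0,0,0,0,0.3,0,0,0,0,0,0,0.3,0,0,0,0,0,0,0.3]' 30
python3 -m pendant '[0,0,0,-0.035,0,0,0.3, 0,0,0,-0.07,0,0,0.3, 0,0,0,-0.105,0,0,0.3, 0,0,0,-0.14,0,0,0.3, 0,0,0,-0.15,0,0,0.3]'
python3 plan.py .43 .24 .28 8 .53 .12 .31 0 .62 .03 .31 -9 .6462 -.0275 .30 -9
```

```text
time: 11.75
tcp_pos: [0.3778, 0.3139, 0.1113]
eef_rot: [[0.001, 0.979, 0.205], [-0.002, 0.205, -0.979], [-1.0, 0.001, 0.002]]
wrist_force: [-0.4, -0.3, -0.9]
grip_width: 0.602
time: 12.17
tcp_pos: [0.378, 0.3139, 0.1116]
eef_rot: [[0.002, 0.979, 0.205], [-0.002, 0.205, -0.979], [-1.0, 0.001, 0.002]]
wrist_force: [0.2, -2.1, 7.5]
grip_width: 0.532
time: 12.58
tcp_pos: [0.3783, 0.3154, 0.266]
eef_rot: [[0.006, 0.979, 0.205], [0.001, 0.205, -0.979], [-1.0, 0.006, 0.001]]
wrist_force: [-0.0, 0.3, -1.6]
grip_width: 0.53
grasp now [0.3788 0.3155 0.188 ] yaw 11.8 F [-0.   0.3 -1.6] w 49.8 t 12.5833 j7 -49.0
[0.43, 0.24, 0.28, 8.0] rot [ 0.067  0.    -0.006] shift [-0.0918  0.0357  0.0845] |d| 0.13
[0.53, 0.12, 0.31, 0.0] rot [0.14 0.   0.  ] shift [-0.03    0.0823  0.1327] |d| 0.159
[0.62, 0.03, 0.31, -9.0] rot [0.157 0.    0.   ] shift [0.   0.09 0.09] |d| 0.127
[0.6462, -0.0275, 0.3, -9.0] rot [0. 0. 0.] shift [0.01   0.0349 0.0527] |d| 0.064
```

```bash
python3 -m pendant '[0.02,0,0,-0.03,0.006,0.015,0.3, 0.04,0,0,-0.06,0.015,0.04,0.3, 0.067,0,-0.006,-0.09,0.025,0.065,0.3, 0.067,0,-0.006,-0.092,0.036,0.0845,0.3, 0.067,0,-0.006,-0.092,0.036,0.0845,0.3]' | head -1
python3 -m pendant '[0.03,0,0,-0.01,0.02,0.032,0.3, 0.06,0,0,-0.02,0.04,0.064,0.3, 0.1,0,0,-0.03,0.06,0.096,0.3, 0.14,0,0,-0.03,0.082,0.133,0.3, 0.14,0,0,-0.03,0.082,0.133,0.3]' | head -1
python3 -m pendant '[0.03,0,0,0,0.022,0.022,0.3, 0.06,0,0,0,0.044,0.044,0.3, 0.1,0,0,0,0.066,0.066,0.3, 0.157,0,0,0,0.09,0.09,0.3, 0.157,0,0,0,0.09,0.09,0.3]'
python3 plan.py .6496 -.0271 .30 -9 .6496 -.0271 .205 -9
```

```text
time: 13.0
time: 13.42
time: 13.83
tcp_pos: [0.6274, 0.0116, 0.3867]
eef_rot: [[0.0, 0.983, -0.183], [-0.004, -0.183, -0.983], [-1.0, 0.001, 0.004]]
wrist_force: [-0.5, -0.5, -2.8]
grip_width: 0.532
grasp now [0.6274 0.0113 0.3087] yaw -10.5 F [-0.5 -0.5 -2.8] w 50.0 t 13.8333 j7 -27.0
[0.6496, -0.0271, 0.3, -9.0] rot [-0.027  0.004 -0.001] shift [0.0089 0.0289 0.0339] |d| 0.045
[0.6496, -0.0271, 0.205, -9.0] rot [0. 0. 0.] shift [0.095 0.    0.   ] |d| 0.095
```

```bash
python3 -m pendant '[-0.027,0.004,0,0,0.015,0.02,0.3, -0.027,0.004,0,0.009,0.029,0.034,0.3, -0.027,0.004,0,0.03,0.029,0.034,0.3, -0.027,0.004,0,0.06,0.029,0.034,0.3, -0.027,0.004,0,0.09,0.029,0.034,0.3]' | head -1
python3 -m pendant '[0,0,0,0.005,0,0,0.3, 0,0,0,0.011,0,0,0.3, 0,0,0,0.011,0,0,0.3, 0,0,0,0.011,0,0,0.3, 0,0,0,0.011,0,0,0.3]'
python3 plan.py .6496 -.0271 .205 -9 .6496 -.0271 .1945 -9 
python3 -c "
from h import *
crop('scene',230,180,110,80,7,'c9.png')"
```

```text
time: 14.25
time: 14.67
tcp_pos: [0.6504, -0.0277, 0.2853]
eef_rot: [[0.003, 0.987, -0.158], [-0.0, -0.158, -0.987], [-1.0, 0.003, -0.0]]
wrist_force: [-1.0, -0.1, -1.8]
grip_width: 0.53
grasp now [ 0.6506 -0.0277  0.2073] yaw -9.1 F [-1.  -0.1 -1.8] w 49.8 t 14.6667 j7 -25.0
[0.6496, -0.0271, 0.205, -9.0] rot [-0.001 -0.    -0.003] shift [ 0.0023 -0.0008 -0.0005] |d| 0.003
[0.6496, -0.0271, 0.1945, -9.0] rot [0. 0. 0.] shift [0.0105 0.     0.    ] |d| 0.01
```

View pics/c9.png

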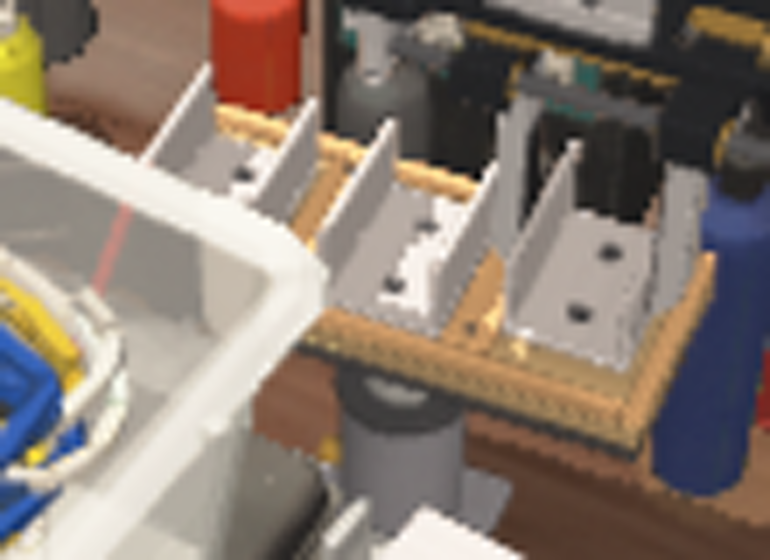

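Run:
```python
from h import *
a=np.radians(-9);X=np.array([np.cos(a),np.sin(a)]);Y=np.array([-X[1],X[0]])
S=lambda u,v,z: ray("scene",229.93+u/7,179.93+v/7,z)[:2]
for nm,(p,z1),(q,z2) in [("held hole",((428,226),.164),((611,251),.1778)),("held near hole",((395,285),.164),((580,313),.1778)),("held tip",((392,122),.2),((575,145),.2138)),("lane0 hole",((428,226),.164),((244,174),.164)),("lane0 tip",((392,122),.2),((208,68),.2))]:
    d=S(*q,z2)-S(*p,z1); print(nm,"rel cradle",(d@X).round(4),(d@Y).round(4))
```

```text
held hole rel cradle 0.0738 0.0031
held near hole rel cradle 0.0736 0.0025
held tip rel cradle 0.0735 0.0027
lane0 hole rel cradle -0.0781 -0.0025
lane0 tip rel cradle -0.0784 -0.0006
```

```bash
python3 -m pendant '[0,0,0,0,0,0.003,0.3, 0,0,0,0.004,0,0.003,0.3, 0,0,0,0.008,0,0.003,0.3, 0,0,0,0.012,0,0.003,0.3, 0,0,0,0.0135,0,0.003,0.3]'
python3 plan.py
```

```text
time: 15.13
tcp_pos: [0.6497, -0.0307, 0.2716]
eef_rot: [[0.003, 0.987, -0.158], [-0.0, -0.158, -0.987], [-1.0, 0.003, 0.0]]
wrist_force: [-7.4, -0.5, 20.7]
grip_width: 0.531
grasp now [ 0.6499 -0.0307  0.1936] yaw -9.1 F [-7.4 -0.5 20.7] w 49.9 t 15.1333 j7 -25.0
```

```bash
python3 -m pendant '[0,0,0,0,0,0,0.56, 0,0,0,0,0,0,0.58, 0,0,0,0,0,0,0.6, 0,0,0,0,0,0,0.62, 0,0,0,0,0,0,0.62]' | head -1
python3 -m pendant '[0,0,0,-0.02,0,0,0.62, 0,0,0,-0.04,0,0,0.62, 0,0,0,-0.08,0,0,0.62, 0,0,0,-0.12,0,0,0.62, 0,0,0,-0.13,0,0,0.62]' | head -1
python3 plan.py .64 -.09 .34 24 .63 -.15 .34 50 .6419 -.2101 .30 70.5
```

```text
time: 15.55
time: 15.97
grasp now [ 0.6512 -0.0301  0.3299] yaw -9.1 F [ 0.6 -0.8  0.3] w 58.2 t 15.9667 j7 -22.0
[0.64, -0.09, 0.34, 24.0] rot [-0.577  0.002 -0.01 ] shift [-0.0101 -0.0008  0.0608] |d| 0.062
[0.63, -0.15, 0.34, 50.0] rot [-0.454  0.     0.   ] shift [ 0.     -0.0335  0.0507] |d| 0.061
[0.6419, -0.2101, 0.3, 70.5] rot [-0.358  0.     0.   ] shift [ 0.04   -0.0384  0.0477] |d| 0.073
```

```bash
python3 -m pendant '[-0.12,0,0,-0.01,0,0.012,0.9, -0.24,0,0,-0.01,0,0.024,0.9, -0.36,0,0,-0.01,0,0.036,0.9, -0.48,0,-0.01,-0.01,0,0.05,0.9, -0.577,0,-0.01,-0.01,-0.001,0.061,0.9]' | head -1
python3 -m pendant '[-0.12,0,0,0,-0.008,0.012,0.9, -0.24,0,0,0,-0.016,0.024,0.9, -0.36,0,0,0,-0.024,0.036,0.9, -0.454,0,0,0,-0.0335,0.05,0.9, -0.454,0,0,0,-0.0335,0.0507,0.9]' | head -1
python3 -m pendant '[-0.12,0,0,0,-0.01,0.012,0.9, -0.24,0,0,0,-0.02,0.024,0.9, -0.358,0,0,0,-0.03,0.036,0.9, -0.358,0,0,0.02,-0.038,0.0477,0.9, -0.358,0,0,0.04,-0.038,0.0477,0.9]' | head -1
python3 plan.py .6419 -.2101 .26 70.5 .6419 -.2101 .207 70.5
```

```text
time: 16.38
time: 16.8
time: 17.22
grasp now [ 0.6428 -0.2178  0.2994] yaw 70.7 F [-0.5 -0.6 -1.1] w 84.2 t 17.2167 j7 69.0
[0.6419, -0.2101, 0.26, 70.5] rot [0.003 0.002 0.003] shift [ 0.0394  0.0068 -0.0034] |d| 0.04
[0.6419, -0.2101, 0.207, 70.5] rot [0. 0. 0.] shift [0.053 0.    0.   ] |d| 0.053
```

```bash
python3 -m pendant '[0.003,0,0,0.01,0.0068,-0.0034,0.9, 0.003,0,0,0.025,0.0068,-0.0034,0.9, 0.003,0,0,0.04,0.0068,-0.0034,0.9, 0.003,0,0,0.04,0.0068,-0.0034,0.9, 0.003,0,0,0.04,0.0068,-0.0034,0.9]' | head -1
python3 -m pendant '[0,0,0,0.015,0,0,0.9, 0,0,0,0.03,0,0,0.9, 0,0,0,0.045,0,0,0.9, 0,0,0,0.052,0,0,0.9, 0,0,0,0.052,0,0,0.9]'
python3 plan.py .6419 -.2101 .207 70.5
```

```text
time: 17.63
time: 18.05
tcp_pos: [0.6411, -0.2092, 0.2831]
eef_rot: [[-0.003, 0.334, 0.943], [-0.003, 0.943, -0.334], [-1.0, -0.003, -0.002]]
wrist_force: [-0.1, -0.7, 0.0]
grip_width: 0.898
grasp now [ 0.6408 -0.2094  0.2051] yaw 70.5 F [-0.1 -0.7  0. ] w 84.4 t 18.05 j7 65.0
[0.6419, -0.2101, 0.207, 70.5] rot [ 0.    -0.002  0.003] shift [-0.0019 -0.0006  0.0011] |d| 0.002
```

```bash
python3 -m pendant '[0,0,0,-0.002,0,0.001,0.8, 0,0,0,-0.002,0,0.001,0.7, 0,0,0,-0.002,0,0.001,0.3, 0,0,0,-0.002,0,0.001,0.3, 0,0,0,-0.002,0,0.001,0.3]' 30
python3 -m pendant '[0,0,0,0,0,0,0.3,0,0,0,0,0,0,0.3,0,0,0,0,0,0,0.3,0,0,0,0,0,0,0.3,0,0,0,0,0,0,0.3]' 30
python3 plan.py
python3 -m pendant '[0,0,0,-0.01,0,0,0.3, 0,0,0,-0.025,0,0,0.3, 0,0,0,-0.05,0,0,0.3, 0,0,0,-0.08,0,0,0.3, 0,0,0,-0.1,0,0,0.3]'
python3 plan.py .655 -.14 .34 50 .655 -.08 .34 20 .61 -.0215 .31 -9 .61 -.0215 .24 -9
```

```text
time: 18.47
tcp_pos: [0.6422, -0.2095, 0.2856]
eef_rot: [[-0.002, 0.334, 0.943], [-0.003, 0.943, -0.334], [-1.0, -0.003, -0.001]]
wrist_force: [-0.1, -0.0, 0.4]
grip_width: 0.584
time: 18.88
tcp_pos: [0.6422, -0.2095, 0.2857]
eef_rot: [[-0.002, 0.334, 0.943], [-0.003, 0.943, -0.334], [-1.0, -0.003, -0.001]]
wrist_force: [-1.0, 0.5, 0.1]
grip_width: 0.528
grasp now [ 0.642  -0.2097  0.2077] yaw 70.5 F [-1.   0.5  0.1] w 49.7 t 18.8833 j7 65.0
time: 19.3
tcp_pos: [0.6428, -0.2089, 0.3899]
eef_rot: [[0.0, 0.334, 0.943], [-0.003, 0.943, -0.334], [-1.0, -0.003, 0.002]]
wrist_force: [1.7, 0.4, -1.9]
grip_width: 0.532
grasp now [ 0.6428 -0.2091  0.3119] yaw 70.5 F [ 1.7  0.4 -1.9] w 50.0 t 19.3 j7 68.0
[0.655, -0.14, 0.34, 50.0] rot [0.358 0.002 0.003] shift [-0.0283  0.0689 -0.0114] |d| 0.075
[0.655, -0.08, 0.34, 20.0] rot [0.524 0.    0.   ] shift [ 0.      0.046  -0.0386] |d| 0.06
[0.61, -0.0215, 0.31, -9.0] rot [0.506 0.    0.   ] shift [ 0.03   -0.0223 -0.0704] |d| 0.08
[0.61, -0.0215, 0.24, -9.0] rot [0. 0. 0.] shift [0.07 0.   0.  ] |d| 0.07
```

```bash
python3 -m pendant '[0.12,0,0,-0.01,0.02,-0.003,0.3, 0.24,0,0,-0.02,0.04,-0.006,0.3, 0.358,0,0,-0.028,0.06,-0.01,0.3, 0.358,0,0.003,-0.028,0.069,-0.011,0.3, 0.358,0,0.003,-0.028,0.069,-0.011,0.3]' | head -1
python3 -m pendant '[0.12,0,0,0,0.012,-0.01,0.3, 0.24,0,0,0,0.024,-0.02,0.3, 0.36,0,0,0,0.036,-0.03,0.3, 0.48,0,0,0,0.046,-0.039,0.3, 0.524,0,0,0,0.046,-0.039,0.3]' | head -1
python3 plan.py .6141 -.0241 .31 -9 .6141 -.0241 .245 -9
```

```text
time: 19.72
time: 20.13
grasp now [ 0.6551 -0.075   0.3413] yaw 20.3 F [ 0.5  0.6 -1.9] w 49.8 t 20.1333 j7 10.0
[0.6141, -0.0241, 0.31, -9.0] rot [ 0.512  0.    -0.004] shift [ 0.0312 -0.0206 -0.0619] |d| 0.072
[0.6141, -0.0241, 0.245, -9.0] rot [0. 0. 0.] shift [0.065 0.    0.   ] |d| 0.065
```

```bash
python3 -m pendant '[0.12,0,0,0,-0.005,-0.015,0.3, 0.24,0,0,0,-0.01,-0.03,0.3, 0.36,0,0,0.01,-0.015,-0.045,0.3, 0.48,0,-0.004,0.02,-0.0206,-0.062,0.3, 0.512,0,-0.004,0.031,-0.0206,-0.062,0.3]' | head -1
python3 -m pendant '[0,0,0,0.02,0,0,0.3, 0,0,0,0.04,0,0,0.3, 0,0,0,0.06,0,0,0.3, 0,0,0,0.062,0,0,0.3, 0,0,0,0.062,0,0,0.3]' | head -1
python3 plan.py .6141 -.0241 .236 -9
python3 -c "
from h import *
crop('scene',230,180,110,80,7,'c10.png')"
```

```text
time: 20.55
time: 20.97
grasp now [ 0.612  -0.0234  0.2475] yaw -9.0 F [-0.4  0.7 -1. ] w 49.9 t 20.9667 j7 -24.0
[0.6141, -0.0241, 0.236, -9.0] rot [0.001 0.    0.003] shift [0.0115 0.002  0.0004] |d| 0.012
```

View pics/c10.png

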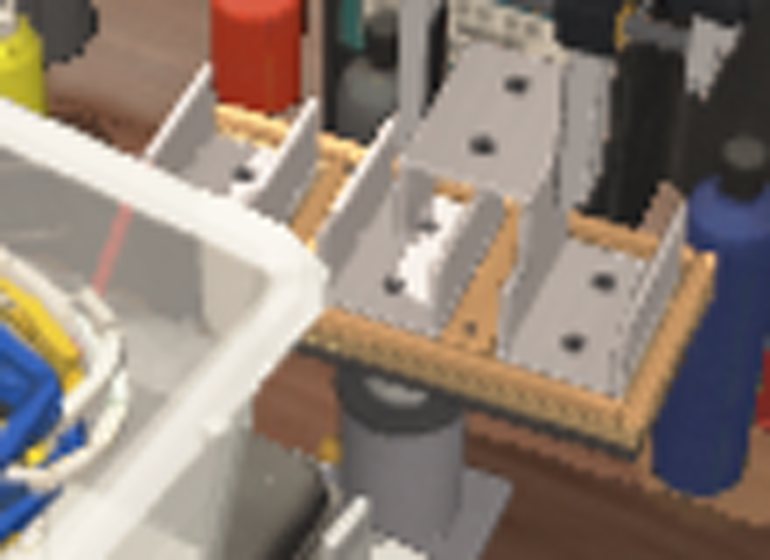

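```bash
cat > rel.py <<'E'
from h import *
a=np.radians(-9);X=np.array([np.cos(a),np.sin(a)]);Y=np.array([-X[1],X[0]])
S=lambda u,v,z: ray("scene",229.93+u/7,179.93+v/7,z)[:2]
def rel(nm,p,z1,q,z2):
    d=S(*q,z2)-S(*p,z1); print(nm,"rel cradle",(d@X).round(4),(d@Y).round(4))
E
python3 - <<'E'
from rel import *
m1,m2=(428,226),(395,285)
for z in(.2588,): rel("held1",m1,.164,(516,84),z); rel("held2",m2,.164,(483,145),z)
rel("lane2a",m1,.164,(603,282),.164);rel("lane2b",m2,.164,(573,343),.164);rel("lane0",m1,.164,(244,174),.164)
E
```

```text
held1 rel cradle 0.0343 -0.0065
held2 rel cradle 0.0346 -0.0065
lane2a rel cradle 0.073 -0.001
lane2b rel cradle 0.0729 -0.0008
lane0 rel cradle -0.0781 -0.0025
```

```bash
python3 -m pendant '[0,0,0.003,0,0.002,-0.004,0.3, 0,0,0.003,0,0.002,-0.004,0.3, 0,0,0.003,0.008,0.002,-0.004,0.3, 0,0,0.003,0.016,0.002,-0.004,0.3, 0,0,0.003,0.022,0.002,-0.004,0.3]' 
python3 -m pendant '[0,0,0,0.005,0,0,0.3, 0,0,0,0.01,0,0,0.3, 0,0,0,0.015,0,0,0.3, 0,0,0,0.02,0,0,0.3, 0,0,0,0.024,0,0,0.3]' 
python3 plan.py .6147 -.02 .1935 -9
```

```text
time: 21.43
tcp_pos: [0.6151, -0.0196, 0.3037]
eef_rot: [[0.002, 0.988, -0.156], [-0.001, -0.156, -0.988], [-1.0, 0.002, 0.0]]
wrist_force: [-0.1, -0.5, -2.4]
grip_width: 0.53
time: 21.85
tcp_pos: [0.6151, -0.0196, 0.2791]
eef_rot: [[0.001, 0.988, -0.156], [-0.001, -0.156, -0.988], [-1.0, 0.001, 0.0]]
wrist_force: [0.4, 0.5, -1.7]
grip_width: 0.528
grasp now [ 0.6152 -0.0196  0.2011] yaw -9.0 F [ 0.4  0.5 -1.7] w 49.6 t 21.85 j7 -25.0
[0.6147, -0.02, 0.1935, -9.0] rot [ 0.     0.    -0.001] shift [ 0.0076 -0.0003  0.0005] |d| 0.008
```

```bash
python3 -m pendant '[0,0,0,0.003,0,0,0.3, 0,0,0,0.006,0,0,0.3, 0,0,0,0.008,0,0,0.3, 0,0,0,0.009,0,0,0.3, 0,0,0,0.009,0,0,0.3]' 
python3 -m pendant '[0,0,0,0,0,0,0.56, 0,0,0,0,0,0,0.58, 0,0,0,0,0,0,0.6, 0,0,0,0,0,0,0.62, 0,0,0,0,0,0,0.62]'
python3 -m pendant '[0,0,0,-0.02,0,0,0.62, 0,0,0,-0.04,0,0,0.62, 0,0,0,-0.08,0,0,0.62, 0,0,0,-0.12,0,0,0.62, 0,0,0,-0.14,0,0,0.62]'
python3 plan.py .63 -.1 .35 24 .60 -.2 .35 50 .6076 -.3049 .32 70.5
```

```text
time: 22.27
tcp_pos: [0.6152, -0.0195, 0.2705]
eef_rot: [[0.002, 0.988, -0.156], [-0.001, -0.156, -0.988], [-1.0, 0.002, 0.0]]
wrist_force: [-1.6, -0.7, 2.6]
grip_width: 0.533
time: 22.68
tcp_pos: [0.6152, -0.0196, 0.2705]
eef_rot: [[0.002, 0.988, -0.156], [-0.001, -0.156, -0.988], [-1.0, 0.002, 0.0]]
wrist_force: [0.0, 0.5, -0.4]
grip_width: 0.619
time: 23.1
tcp_pos: [0.6155, -0.019, 0.4153]
eef_rot: [[0.006, 0.988, -0.156], [-0.001, -0.156, -0.988], [-1.0, 0.006, -0.0]]
wrist_force: [0.8, 0.4, 0.7]
grip_width: 0.62
grasp now [ 0.616  -0.019   0.3373] yaw -9.0 F [0.8 0.4 0.7] w 58.3 t 23.1 j7 -22.0
[0.63, -0.1, 0.35, 24.0] rot [-0.575  0.001 -0.006] shift [-0.0126  0.027   0.0778] |d| 0.083
[0.6, -0.2, 0.35, 50.0] rot [-0.454  0.     0.   ] shift [ 0.     -0.0681  0.0792] |d| 0.104
[0.6076, -0.3049, 0.32, 70.5] rot [-0.358  0.     0.   ] shift [ 0.03   -0.0755  0.0733] |d| 0.109
```

```bash
python3 -m pendant '[-0.12,0,0,-0.0126,0.007,0.02,0.9, -0.24,0,0,-0.0126,0.014,0.04,0.9, -0.36,0,0,-0.0126,0.02,0.06,0.9, -0.48,0,0,-0.0126,0.027,0.078,0.9, -0.575,0,-0.006,-0.0126,0.027,0.078,0.9]' | head -1
python3 -m pendant '[-0.12,0,0,0,-0.017,0.02,0.9, -0.24,0,0,0,-0.034,0.04,0.9, -0.36,0,0,0,-0.05,0.06,0.9, -0.454,0,0,0,-0.068,0.079,0.9, -0.454,0,0,0,-0.068,0.079,0.9]' | head -1
python3 -m pendant '[-0.12,0,0,0,-0.02,0.02,0.9, -0.24,0,0,0.01,-0.04,0.04,0.9, -0.358,0,0,0.02,-0.06,0.06,0.9, -0.358,0,0,0.03,-0.0755,0.0733,0.9, -0.358,0,0,0.03,-0.0755,0.0733,0.9]' | head -1
python3 plan.py .6076 -.3049 .26 70.5 .6076 -.3049 .2077 70.5
```

```text
time: 23.52
time: 23.93
time: 24.35
grasp now [ 0.6046 -0.3212  0.3165] yaw 70.1 F [-0.4 -0.2  0.8] w 84.6 t 24.35 j7 79.0
[0.6076, -0.3049, 0.26, 70.5] rot [-0.007 -0.003  0.005] shift [ 0.0564  0.0163 -0.0028] |d| 0.059
[0.6076, -0.3049, 0.2077, 70.5] rot [0. 0. 0.] shift [0.0523 0.     0.    ] |d| 0.052
```

```bash
python3 -m pendant '[-0.007,-0.003,0.005,0.0,0.0163,-0.003,0.9, -0.007,-0.003,0.005,0.02,0.0163,-0.003,0.9, -0.007,-0.003,0.005,0.04,0.0163,-0.003,0.9, -0.007,-0.003,0.005,0.056,0.0163,-0.003,0.9, -0.007,-0.003,0.005,0.056,0.0163,-0.003,0.9]' | head -1
python3 plan.py .6076 -.3049 .2077 70.5
python3 -m pendant '[0,0,0,0.015,0,0,0.9, 0,0,0,0.03,0,0,0.9, 0,0,0,0.043,0,0,0.9, 0,0,0,0.05,0,0,0.9, 0,0,0,0.05,0,0,0.9]'
python3 plan.py .6076 -.3049 .2077 70.5
```

```text
time: 24.77
grasp now [ 0.6065 -0.3026  0.2574] yaw 70.4 F [-0.8 -0.4 -0.3] w 84.6 t 24.7667 j7 77.0
[0.6076, -0.3049, 0.2077, 70.5] rot [-0.002 -0.004 -0.001] shift [ 0.0497 -0.0018  0.0017] |d| 0.05
time: 25.18
tcp_pos: [0.6064, -0.3021, 0.2845]
eef_rot: [[-0.005, 0.337, 0.942], [0.003, 0.942, -0.337], [-1.0, 0.001, -0.006]]
wrist_force: [0.1, 0.3, -0.1]
grip_width: 0.9
grasp now [ 0.606  -0.3019  0.2065] yaw 70.3 F [ 0.1  0.3 -0.1] w 84.6 t 25.1833 j7 75.0
[0.6076, -0.3049, 0.2077, 70.5] rot [-0.003 -0.006 -0.001] shift [-0.0012 -0.0022  0.0021] |d| 0.003
```

```bash
python3 -m pendant '[0,-0.006,0,-0.001,-0.002,0.004,0.8, 0,-0.006,0,-0.001,-0.002,0.004,0.7, 0,-0.006,0,-0.001,-0.002,0.004,0.3, 0,-0.006,0,-0.001,-0.002,0.004,0.3, 0,-0.006,0,-0.001,-0.002,0.004,0.3]' 30 | tail -1
python3 -m pendant '[0,0,0,0,0,0,0.3,0,0,0,0,0,0,0.3,0,0,0,0,0,0,0.3,0,0,0,0,0,0,0.3,0,0,0,0,0,0,0.3]' 30 | tail -1
python3 plan.py
python3 -m pendant '[0,0,0,-0.01,0,0,0.3, 0,0,0,-0.025,0,0,0.3, 0,0,0,-0.05,0,0,0.3, 0,0,0,-0.08,0,0,0.3, 0,0,0,-0.12,0,0,0.3]'
python3 plan.py .62 -.2 .35 50 .62 -.1 .35 20 .54 -.01 .31 -9
```

```text
grip_width: 0.582
grip_width: 0.528
grasp now [ 0.6097 -0.3053  0.208 ] yaw 70.3 F [-0.8  0.5  2.4] w 49.7 t 26.0167 j7 75.0
time: 26.43
tcp_pos: [0.6086, -0.3053, 0.406]
eef_rot: [[-0.002, 0.337, 0.942], [0.002, 0.942, -0.337], [-1.0, 0.001, -0.002]]
wrist_force: [1.2, -0.8, -1.6]
grip_width: 0.532
grasp now [ 0.6085 -0.3051  0.328 ] yaw 70.3 F [ 1.2 -0.8 -1.6] w 50.0 t 26.4333 j7 78.0
[0.62, -0.2, 0.35, 50.0] rot [ 0.355 -0.002 -0.001] shift [-0.0218  0.103  -0.0248] |d| 0.108
[0.62, -0.1, 0.35, 20.0] rot [0.524 0.    0.   ] shift [ 0.      0.0766 -0.0643] |d| 0.1
[0.54, -0.01, 0.31, -9.0] rot [0.506 0.    0.   ] shift [ 0.04   -0.0444 -0.1119] |d| 0.127
```

```bash
python3 -m pendant '[0.1,0,0,-0.01,0.026,-0.006,0.3, 0.2,0,0,-0.022,0.052,-0.012,0.3, 0.3,0,0,-0.022,0.078,-0.018,0.3, 0.355,0,0,-0.022,0.103,-0.025,0.3, 0.355,0,0,-0.022,0.103,-0.025,0.3]' | head -1
python3 -m pendant '[0.12,0,0,0,0.02,-0.016,0.3, 0.24,0,0,0,0.04,-0.032,0.3, 0.36,0,0,0,0.06,-0.048,0.3, 0.48,0,0,0,0.0766,-0.064,0.3, 0.524,0,0,0,0.0766,-0.064,0.3]' | head -1
python3 plan.py .5397 -.0098 .31 -9
python3 -m pendant '[0.12,0,0,0,-0.011,-0.028,0.3, 0.24,0,0,0,-0.022,-0.056,0.3, 0.36,0,0,0,-0.033,-0.084,0.3, 0.48,0,0,0.02,-0.044,-0.112,0.3, 0.506,0,0,0.04,-0.044,-0.112,0.3]' | head -1
python3 plan.py .5397 -.0098 .245 -9
```

```text
time: 26.85
time: 27.27
grasp now [ 0.6202 -0.0877  0.3534] yaw 20.1 F [ 0.2  0.8 -1.5] w 50.1 t 27.2667 j7 13.0
[0.5397, -0.0098, 0.31, -9.0] rot [ 0.508 -0.005 -0.002] shift [ 0.0437 -0.0487 -0.1009] |d| 0.12
time: 27.68
grasp now [0.5382 0.0073 0.3155] yaw -9.1 F [ 1.3 -0.  -1. ] w 49.7 t 27.6833 j7 -22.0
[0.5397, -0.0098, 0.245, -9.0] rot [-0.001 -0.005 -0.003] shift [0.0704 0.0042 0.0167] |d| 0.072
```

```bash
python3 -m pendant '[0,-0.005,-0.003,0.0,0.004,0.0167,0.3, 0,-0.005,-0.003,0.02,0.004,0.0167,0.3, 0,-0.005,-0.003,0.04,0.004,0.0167,0.3, 0,-0.005,-0.003,0.06,0.004,0.0167,0.3, 0,-0.005,-0.003,0.068,0.004,0.0167,0.3]' | head -1
python3 -m pendant '[0,0,0,0,0,0,0.3,0,0,0,0,0,0,0.3,0,0,0,0,0,0,0.3,0,0,0,0,0,0,0.3,0,0,0,0,0,0,0.3]'|head -1
python3 plan.py .5397 -.0098 .245 -9
python3 -c "
from h import *
crop('scene',230,180,110,80,7,'c11.png')"
```

```text
time: 28.1
time: 28.52
grasp now [ 0.5395 -0.011   0.2469] yaw -9.0 F [ 0.2 -0.4 -2.2] w 50.1 t 28.5167 j7 -23.0
[0.5397, -0.0098, 0.245, -9.0] rot [-0.001  0.     0.   ] shift [ 0.0019  0.     -0.0012] |d| 0.002
```

View pics/c11.png

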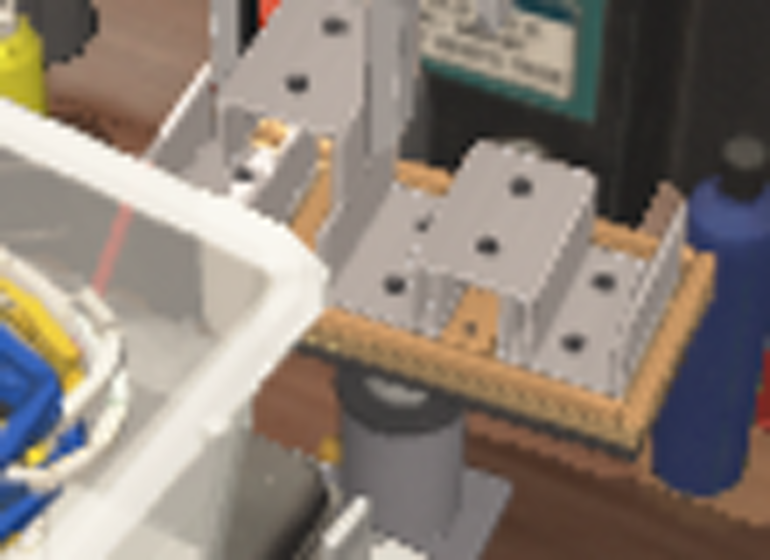

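Run:
```python
from rel import *
m1,m2=(428,226),(395,285)
rel("held a",m1,.164,(335,26),.2579);rel("held b",m2,.164,(297,83),.2579)
rel("down1 a",m1,.164,(521,186),.204);rel("down1 b",m2,.164,(487,246),.204)
rel("lane0",m1,.164,(244,174),.164)
```

```text
held a rel cradle -0.0386 -0.003
held b rel cradle -0.0391 -0.0025
down1 a rel cradle 0.0378 -0.0027
down1 b rel cradle 0.0371 -0.0027
lane0 rel cradle -0.0781 -0.0025
```

```bash
python3 -m pendant '[0,0,0,0.008,0,0,0.3, 0,0,0,0.016,0,0,0.3, 0,0,0,0.024,0,0,0.3, 0,0,0,0.032,0,0,0.3, 0,0,0,0.04,0,0,0.3]'
python3 -m pendant '[0,0,0,0.004,0,0,0.3, 0,0,0,0.008,0,0,0.3, 0,0,0,0.012,0,0,0.3, 0,0,0,0.0145,0,0,0.3, 0,0,0,0.0145,0,0,0.3]' 
python3 plan.py
```

```text
time: 28.98
tcp_pos: [0.5392, -0.011, 0.2836]
eef_rot: [[-0.001, 0.988, -0.157], [-0.0, -0.157, -0.988], [-1.0, -0.001, 0.0]]
wrist_force: [-0.2, 0.7, -1.4]
grip_width: 0.526
time: 29.4
tcp_pos: [0.5392, -0.0107, 0.2699]
eef_rot: [[-0.001, 0.988, -0.157], [-0.001, -0.157, -0.988], [-1.0, -0.001, 0.001]]
wrist_force: [-8.6, -0.6, 14.4]
grip_width: 0.534
grasp now [ 0.5391 -0.0108  0.1919] yaw -9.0 F [-8.6 -0.6 14.4] w 50.2 t 29.4 j7 -25.0
```

```bash
python3 -m pendant '[0,0,0,0,0,0,0.56, 0,0,0,0,0,0,0.58, 0,0,0,0,0,0,0.6, 0,0,0,0,0,0,0.61, 0,0,0,0,0,0,0.61]'
python3 -m pendant '[0,0,0,-0.02,0,0,0.61, 0,0,0,-0.04,0,0,0.61, 0,0,0,-0.08,0,0,0.61, 0,0,0,-0.12,0,0,0.61, 0,0,0,-0.14,0,0,0.61]' | head -1
python3 - <<'E'
from h import *
T=lambda u,v,z: ray("top",139.9+u/5,189.9+v/5,z).round(4)
L,R=T(97,197,0),T(183,205,0); print("front edge",L,R,np.linalg.norm(L-R)); d=(L-R)/np.linalg.norm(L-R)
ax=np.array([d[1],-d[0]]); print("axis",np.degrees(np.arctan2(*ax[::-1])), "center",(L+R)[:2]/2+ax*.035)
print("knob",T(85,155,.15),"cable edges",T(62,155,.15),T(108,155,.15))
print("cheeks",T(120,172,.049),T(165,172,.049)); print("yellow",T(75,90,.0),T(75,90,.1)); print("brush",T(225,15,.22)); print("box corners",T(165,140,.215),T(392,155,.215))
for z in(0,.2,.4): print("post",ray("top",262*.7,235*.7,z).round(3),ray("top",240*.7,190*.7,z).round(3))
for p in([.525,.326,.15],[.585,.326,.15]): print(proj("scene",p)/.7)
E
python3 -c "
from h import *
im=camera('top')
a=cv2.resize(im[190:240,140:190,::-1],None,fx=8,fy=8,interpolation=cv2.INTER_CUBIC);b=camera('scene')[180:260,230:330,::-1]
b=cv2.resize(b,None,fx=4,fy=5,interpolation=cv2.INTER_CUBIC)
cv2.imwrite('pics/c12.png',np.hstack([a,b]))"; python3 plan.py
```

```text
time: 29.82
tcp_pos: [0.5393, -0.0108, 0.2699]
eef_rot: [[-0.001, 0.988, -0.157], [-0.001, -0.157, -0.988], [-1.0, -0.001, 0.001]]
wrist_force: [0.7, 0.4, -0.5]
grip_width: 0.609
time: 30.23
front edge [0.5274 0.3601 0.    ] [0.5185 0.3058 0.    ] 0.055024539979903475
axis -9.308255649084304 center [0.55748913 0.32728889]
knob [0.525  0.3264 0.15  ] cable edges [0.526  0.3392 0.15  ] [0.5241 0.3136 0.15  ]
cheeks [0.5332 0.3328 0.049 ] [0.5313 0.3054 0.049 ]
yellow [0.5979 0.3733 0.    ] [0.5745 0.3455 0.1   ]
brush [0.5817 0.2322 0.22  ]
box corners [0.5171 0.2665 0.215 ] [0.5007 0.1474 0.215 ]
post [0.737 0.279 0.   ] [0.851 0.327 0.   ]
post [0.668 0.238 0.2  ] [0.764 0.279 0.2  ]
post [0.599 0.198 0.4  ] [0.676 0.231 0.4  ]
[422.30381945 206.29976608]
[447.48390205 210.21913984]
grasp now [ 0.5408 -0.0104  0.3357] yaw -9.0 F [ 0.3  0.7 -0.5] w 57.0 t 30.3333 j7 -20.0
```

View pics/c12.png

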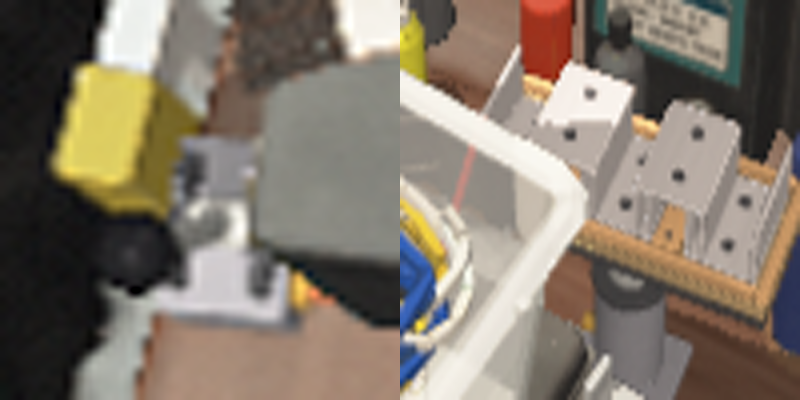

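```bash
python3 plan.py .53 .11 .34 -8 .525 .22 .34 -7 .525 .3264 .34 -6 .525 .3264 .21 -6 .525 .3264 .15 -6
```

```text
grasp now [ 0.5408 -0.0104  0.3357] yaw -9.0 F [ 0.3  0.7 -0.5] w 57.0 t 30.3333 j7 -20.0
[0.53, 0.11, 0.34, -8.0] rot [-0.018  0.    -0.005] shift [-0.0045 -0.0292 -0.1172] |d| 0.121
[0.525, 0.22, 0.34, -7.0] rot [-0.017  0.     0.   ] shift [ 0.     -0.0203 -0.1082] |d| 0.11
[0.525, 0.3264, 0.34, -6.0] rot [-0.017  0.     0.   ] shift [ 0.     -0.013  -0.1056] |d| 0.106
[0.525, 0.3264, 0.21, -6.0] rot [0. 0. 0.] shift [0.13 0.   0.  ] |d| 0.13
[0.525, 0.3264, 0.15, -6.0] rot [0. 0. 0.] shift [0.06 0.   0.  ] |d| 0.06
```

```bash
python3 -m pendant '[-0.018,0,-0.005,-0.004,-0.007,-0.03,0.56, -0.018,0,-0.005,-0.004,-0.015,-0.06,0.56, -0.018,0,-0.005,-0.004,-0.022,-0.09,0.56, -0.018,0,-0.005,-0.004,-0.029,-0.117,0.56, -0.018,0,-0.005,-0.004,-0.029,-0.117,0.56]' | head -1
python3 -m pendant '[-0.017,0,0,0,-0.005,-0.027,0.56, -0.017,0,0,0,-0.01,-0.054,0.56, -0.017,0,0,0,-0.015,-0.081,0.56, -0.017,0,0,0,-0.02,-0.108,0.56, -0.017,0,0,0,-0.02,-0.108,0.56]' | head -1
python3 -m pendant '[-0.017,0,0,0,-0.003,-0.02,0.56, -0.017,0,0,0,-0.006,-0.045,0.56, -0.017,0,0,0,-0.01,-0.07,0.56, -0.017,0,0,0,-0.013,-0.09,0.56, -0.017,0,0,0,-0.013,-0.09,0.56]' | head -1
python3 plan.py .525 .3264 .21 -6 .525 .3264 .15 -6
```

```text
time: 30.75
time: 31.17
time: 31.58
grasp now [0.5173 0.3246 0.3378] yaw -5.1 F [-1.   1.1 -0.1] w 52.5 t 31.5833 j7 -55.0
[0.525, 0.3264, 0.21, -6.0] rot [ 0.015 -0.004  0.004] shift [ 0.1278  0.0077 -0.0023] |d| 0.128
[0.525, 0.3264, 0.15, -6.0] rot [0. 0. 0.] shift [0.06 0.   0.  ] |d| 0.06
```

```bash
python3 -m pendant '[0.015,0,0,0.02,0.0077,-0.002,0.56, 0.015,0,0,0.05,0.0077,-0.002,0.56, 0.015,0,0,0.08,0.0077,-0.002,0.56, 0.015,0,0,0.108,0.0077,-0.002,0.56, 0.015,0,0,0.108,0.0077,-0.002,0.56]' | head -1
python3 -m pendant '[0,0,0,0,0,0,0.56,0,0,0,0,0,0,0.56,0,0,0,0,0,0,0.56,0,0,0,0,0,0,0.56,0,0,0,0,0,0,0.56]' | head -1
python3 plan.py .525 .3264 .152 -6
python3 -c "
from h import *
a=cv2.resize(camera('top')[180:250,130:200,::-1],None,fx=8,fy=8,interpolation=cv2.INTER_CUBIC)
cv2.imwrite('pics/c13.png',a)"
```

```text
time: 32.0
time: 32.42
grasp now [0.5235 0.3239 0.2253] yaw -6.0 F [ 0.7  0.3 -0.3] w 52.8 t 32.4167 j7 -59.0
[0.525, 0.3264, 0.152, -6.0] rot [ 0.    -0.     0.009] shift [ 0.0733  0.0012 -0.0026] |d| 0.073
```

```bash
python3 -m pendant '[0,0,0.009,0.008,0.001,-0.0026,0.56, 0,0,0.009,0.018,0.001,-0.0026,0.56, 0,0,0.009,0.028,0.001,-0.0026,0.56, 0,0,0.009,0.038,0.001,-0.0026,0.56, 0,0,0.009,0.038,0.001,-0.0026,0.56]'
python3 -m pendant '[0,0,0,0.008,0,0,0.56, 0,0,0,0.016,0,0,0.56, 0,0,0,0.024,0,0,0.56, 0,0,0,0.034,0,0,0.56, 0,0,0,0.034,0,0,0.56]'
python3 plan.py .525 .3264 .152 -6
```

```text
time: 32.88
tcp_pos: [0.5243, 0.3256, 0.2623]
eef_rot: [[-0.003, 0.995, -0.104], [-0.002, -0.104, -0.995], [-1.0, -0.003, 0.002]]
wrist_force: [0.1, 0.1, -0.4]
grip_width: 0.563
time: 33.3
tcp_pos: [0.5237, 0.325, 0.226]
eef_rot: [[-0.005, 0.995, -0.104], [-0.003, -0.104, -0.995], [-1.0, -0.005, 0.003]]
wrist_force: [-0.1, -0.2, -0.2]
grip_width: 0.561
grasp now [0.5233 0.3247 0.148 ] yaw -6.0 F [-0.1 -0.2 -0.2] w 52.7 t 33.3 j7 -63.0
[0.525, 0.3264, 0.152, -6.0] rot [0.    0.003 0.005] shift [-0.004   0.0012 -0.0015] |d| 0.004
```

```bash
python3 -m pendant '[0,0,0.005,-0.002,0.005,-0.001,0.56, 0,0,0.005,-0.002,0.01,-0.001,0.56, 0,0,0.005,-0.002,0.015,-0.001,0.56, 0,0,0.005,-0.002,0.02,-0.001,0.56, 0,0,0.005,-0.002,0.02,-0.001,0.56]'
python3 -m pendant '[0,0,0,0,0.003,0,0.56, 0,0,0,0,0.006,0,0.56, 0,0,0,0,0.009,0,0.56, 0,0,0,0,0.012,0,0.56, 0,0,0,0,0.012,0,0.56]'
python3 plan.py
```

```text
time: 33.72
tcp_pos: [0.5442, 0.3242, 0.2283]
eef_rot: [[-0.001, 0.995, -0.105], [-0.003, -0.105, -0.995], [-1.0, -0.0, 0.003]]
wrist_force: [-5.9, 1.8, 0.4]
grip_width: 0.561
time: 34.13
tcp_pos: [0.5559, 0.3235, 0.2288]
eef_rot: [[-0.002, 0.995, -0.104], [-0.002, -0.104, -0.995], [-1.0, -0.002, 0.002]]
wrist_force: [-8.1, 0.3, 5.2]
grip_width: 0.565
grasp now [0.5558 0.3233 0.1508] yaw -6.0 F [-8.1  0.3  5.2] w 53.1 t 34.1333 j7 -61.0
```

```bash
python3 -m pendant '[0,0,0,0,0.006,0,0.56, 0,0,0,0,0.012,0,0.56, 0,0,0,0,0.018,0,0.56, 0,0,0,0,0.024,0,0.56, 0,0,0,0,0.024,0,0.56]'
python3 -m pendant '[0,0,0,0,0.004,0,0.56, 0,0,0,0,0.008,0,0.56, 0,0,0,0,0.012,0,0.56, 0,0,0,0,0.012,0,0.56, 0,0,0,0,0.012,0,0.56]'
python3 plan.py
```

```text
time: 34.55
tcp_pos: [0.5814, 0.3204, 0.2287]
eef_rot: [[-0.001, 0.994, -0.106], [-0.002, -0.106, -0.994], [-1.0, -0.001, 0.002]]
wrist_force: [-0.5, -0.8, -0.5]
grip_width: 0.558
time: 34.97
tcp_pos: [0.5934, 0.3191, 0.2286]
eef_rot: [[-0.001, 0.994, -0.106], [-0.002, -0.106, -0.994], [-1.0, -0.001, 0.002]]
wrist_force: [-0.2, 0.5, 0.3]
grip_width: 0.561
grasp now [0.5933 0.3189 0.1506] yaw -6.1 F [-0.2  0.5  0.3] w 52.7 t 34.9667 j7 -59.0
```

```bash
python3 -m pendant '[0,0,0,-0.01,-0.004,0,0.56, 0,0,0,-0.03,-0.004,0,0.56, 0,0,0,-0.06,-0.004,0,0.56, 0,0,0,-0.09,-0.004,0,0.56, 0,0,0,-0.12,-0.004,0,0.56]'
python3 -m pendant '[0,0,0,-0.04,-0.02,0.02,0.56, 0,0,0,-0.07,-0.04,0.05,0.56, 0,0,0,-0.07,-0.06,0.08,0.56, 0,0,0,-0.07,-0.08,0.11,0.56, 0,0,0,-0.07,-0.1,0.14,0.56]' | head -1
python3 -m pendant '[0,0,0,0,0,0.035,0.56, 0,0,0,0,0,0.07,0.56, 0,0,0,0,0,0.1,0.56, 0,0,0,0,0,0.12,0.56, 0,0,0,0,0,0.12,0.56]' | head -1
python3 -c "
from h import *
im=camera('top')
a=cv2.resize(im[180:240,130:190,::-1],(400,400),interpolation=cv2.INTER_CUBIC);b=camera('scene')[180:260,230:330,::-1]
b=cv2.resize(b,(400,320),interpolation=cv2.INTER_CUBIC);b=np.vstack([b,np.zeros((80,400,3),np.uint8)])
cv2.imwrite('pics/c14.png',np.hstack([a,b]))"; python3 plan.py
```

```text
time: 35.38
tcp_pos: [0.5887, 0.32, 0.3508]
eef_rot: [[-0.001, 0.994, -0.105], [-0.002, -0.105, -0.994], [-1.0, -0.001, 0.002]]
wrist_force: [-0.4, 0.2, -0.7]
grip_width: 0.56
time: 35.8
time: 36.22
grasp now [0.4596 0.0712 0.3451] yaw -6.1 F [ 0.1  0.1 -0.2] w 52.4 t 36.3167 j7 -23.0
```

View pics/c14.png

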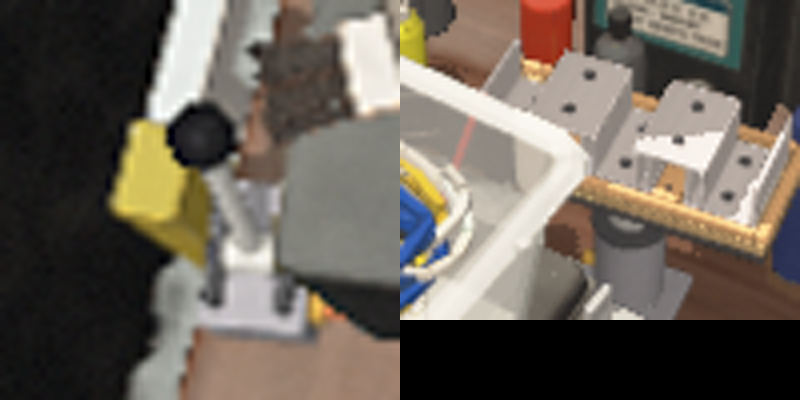

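Run:
```python
from rel import *
print("knob",ray("top",160.2,199.8,.15), "was .525 .3264")
q=lambda u,v:((u-400)/4+230, v/4+180)
def W(p,z): return ray("scene",*q(*p),z)[:2]
d=W((590,75),.204)-W((698,107),.204);print("down0-down1",d@X,d@Y)
d=W((569,108),.204)-W((679,140),.204);print("down0-down1",d@X,d@Y)
d=W((698,107),.204)-W((745,161),.164);print("down1-lane2",d@X,d@Y)
d=W((590,75),.204)-W((644,129),.164);print("down0-mid",d@X,d@Y)
sign_off()
```

```text
knob [0.58522011 0.31641105 0.15      ] was .525 .3264
down0-down1 -0.07733250733704228 -0.0005392535430976149
down0-down1 -0.07696768635354097 -0.0016667962364449284
down1-lane2 -0.03506404899602846 -0.0024665956114081487
down0-mid -0.03877374615214216 -0.0037081438793680247
the job is handed in; nothing more can be done
```

The job is handed in at about 36 s of the 200 s allowed. All five channels are nested in the cradle and the valve lever is in the float notch.

- **Lanes:** I laid the two table channels in lane 0 and lane 2 and left `up_mid` in the middle lane.
- **Hanging channels:** Both were there. I lifted each off its arm and set it astride one gap. Both went down until they touched, with the gripper at 192–193 mm, which puts the flange tips at about 163–164 mm (164 mm is fully home).
- **Lever:** I then pushed the knob past the detent. It moved 61 mm, which matches the float notch, and it stayed there after I drew back.

**Last checks:**
- The final scene picture shows both down channels seated. They are 77 mm apart, centred within about 2–3 mm of their gaps, and their ends line up within about 4 mm of those below.
- All the forces I read at the end of each move were about 22 N or less.
- **Camera disagreement:** The two cameras disagreed by about 3 mm on the cradle's position. I relied on the top view, the robot's own readings and the spacing seen in the scene view.
- **Lane 0:** That channel sits about 78 mm from `up_mid` instead of 75 mm, which is still within its play.
- **Not checked:** I did not look at the oil can in the last pictures, though no move went near it.

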